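# Unload the shaker into the carrier box

## Robot

A 6-joint arm with a two-finger parallel gripper is mounted at the origin on the work surface. World frame = base frame: x ahead of the robot, y to its left, z up, the work surface at z = 0. Lengths are in m, angles in degrees, forces in N, time in s.
With the tool pointing down it reaches from about 0.3 to 0.75 m from the base axis. Payload 8.5 kg.
Tool frame: the origin (TCP) lies at the very end of the fingers, on their centre line; the grasp point (between the pads) lies 19 mm behind it (env.grip_point_offset is the distance from the TCP to the grasp point, in m); z points along the fingers, y is the direction in which the jaws open and shut (so a half turn about z gives the same grasp; the last joint's range is limited). The gripper opens to 85 mm and grips with 20 to 120 N. Pads are 22 mm wide; open, the fingers measure 114 mm over their backs; the gripper's body (76 mm by 85 mm) begins 54 mm behind the grasp point. The pads swing forward as they close: fully open they stand 13 mm farther back than shut.
Start: joints at [-78.169, 21.807, 74.336, -0, 83.858, -12.336], TCP at [0.225, -0.502, 0.192] pointing down, gripper open.
Joint ranges: [-178.18, 178.18], [-50.72, 133.34], [12.68, 142.11], [-81.47, 261.47], [9.98, 163.14], [-165.26, 165.26]. Speed limits (degrees/s): [136.94, 136.94, 180, 180, 180, 180].

## Interface

Orientations are given as a 3x3 rotation matrix whose columns are the frame's x, y, z axes.
In Python, from rig import env gives the robot as it stands.
- The arm moves only by the tool move_arm, never from a script. Its argument "moves" is a list of rows, each a list of 4 numbers: the shift along the tool's x, y, z in mm, then the turn about the tool's z in rad. In form: [[tx, ty, tz, spin], ...]. A call has 1 to 20 rows; each row is the pose to reach, as a shift and turn from the pose commanded when the call began, along the tool's axes at that moment; what a row does not reach only later rows make up. A row lasts 1/10 s, in which the tool goes at most 50 mm and 8.59 degrees, less where a joint would pass 70% of its speed; a pose out of reach is approached as far as the arm can. A call with a gripper value outside its range is refused whole. "grip" is the closure, from 0 (fully open) to 1 (shut), set as the call begins (left out, the last holds). The fingers move at their own pace and stop on an object; "grip_force" is the grip in N (left out, the last holds). Time passes only in rows, so rows that repeat a pose let the fingers close. It gives the time, the measured TCP pose, the force and the opening at its end, in the units of the state.
- env.observe(): the state, without advancing time (a new reading comes with each control period).
- env.get_image(name): name is "side" or "top"; returns the picture (400x640x3 uint8, red, green, blue); there is no depth.
- env.get_calibration(name): a dict with "fovy" (degrees; the focal length in pixels is half the picture's height over the tangent of half this angle, whatever the lens; pixels are square), "cx", "cy" (the principal point, pixels), "extrinsics" (4x4, takes a point from world to camera coordinates). Camera axes: x right, y up, looking along -z (the intrinsics and any distortion apply to the point x, -y, -z); pixel columns grow to the right and rows downward; lengths in m; the calibration is good to about 2 mm. A picture is of the moment at which its call begins. get_calibration takes no time and is no camera call.
- env.close_job(): hands the job in, once; it reports no verdict.
Trained networks look in the newest picture that a camera, given by its name, has taken for a name from the list of things; names that differ only in an ending like _2 or _b are one class to them, and where a whole thing is asked for, a point or a joint stands for the part that bears it (a point fixed in the world has none). Each returns a list of dicts, best first, with "conf" (0 to 1); they miss things now and then, are a little off and sometimes report something else, mostly with a low value. They report only what shows in the picture. A call takes as long as a camera call. They do not tell look-alikes from the thing itself.
- env.silhouettes(camera, name): "region" (400x640 bool, what is visible of it) and "point" ([row, column] in pixels, amid what is visible of it).
- env.tip_of(camera, name): "point" ([row, column] in pixels: a listed point, or the origin of a listed thing).
The state is a dict: "time_s": time; "q": joint angles; "qvel": joint speeds; "joint_efforts": joint torques, N m; "position": TCP position; "tool_rot": TCP orientation; "ft_force": force on the tool from outside, world axes, zero at the start; "wrist_torque": the same for the moment, N m; "grip_width": finger opening in m.
Only numpy, scipy, OpenCV 4.12 (cv2) and the standard library are available. Lean on these libraries where they do the work, as an engineer would, in place of code of your own. Each camera call takes 0.05 s, during which the arm holds its last target.

## Task

The shaker run is over: slide its clamp jaw fully open, lift out all the tube racks and stand them upright in the carrier box. Then lower the carrier's lid shut and, once it is down, press its clip until it snaps down, and push the empty shaker's jaw fully home again. Leave the other things on the bench where they are.

Things in the scene. Friction and masses are not known exactly. Their poses are not given: they have to be found in the camera images.
- shaker: Bench shaker: low white machine, 200 x 250 mm, fixed; its deck is 70 mm above the bench. Origin on the bench; x points from the movable jaw to the fixed jaw (away from the robot), y along the jaws, z up. Fixed jaw: dark bar, face at x = +60 mm, 24 mm high over the deck; cheeks 20 mm high at y = +-115 mm. Clamped racks stand in a row along y between x = +2 and +60 mm.
- jaw (a joint): Position in m of the steel sliding jaw along the shaker's -x: 0 = fully home (only when no rack is there), about 0.030 = clamping racks, 0.060 = fully open (end stop, towards the robot). Stays where it is left, about 4 N friction. While clamping, its lip hooks 6 mm over the racks' feet: racks come out only once it is open.
- jaw_grip (a point): Centre of the upright black grip plate on the sliding jaw: 12 mm thick along the shaker's x, 50 mm long along its y, 40 mm high (20 mm above and below this point); 115 mm above the bench. Moves with the jaw.
- carrier: Carrier box: grey, 106 x 232 mm, 78 mm high, walls and floor 5 mm, fixed, with a white hinged lid. Origin on the bench under its centre; x points away from the robot to the hinge, y along its length, z up. Inside 96 x 222 mm: room for four racks side by side along y, feet lengthwise along x.
- lid (a joint): Angle in rad of the lid: 0 = shut, 1.9 = fully open (leaning back a little past upright). Stiff hinge (0.22 N m): the lid stays where it is left. It can be pushed shut from behind with closed fingers.
- lid_hinge (a point): Middle of the lid's hinge line, which runs along the carrier's y on the far (+x) top edge of the box, 78 mm above the bench, 53 mm from the carrier's middle. The lid is a plate 8 mm thick, 108 mm from hinge to free edge, 236 mm long; shut, it lies from the hinge towards the robot, its top 8 mm above this point. Axes turn with the lid.
- lid_press (a point): Bare spot on the lid's outer (upper) face, 88 mm from the hinge line and 60 mm beside the clip, good to press the lid down on. Turns with the lid.
- clip (a joint): Travel in m of the snap clip on the lid: 0 = up (open), 0.008 = snapped down (locked). Pressed towards the lid it resists up to about 8 N, gives way at 5 mm, then snaps down by itself and stays down.
- clip_top (a point): Centre of the top face of the snap clip: a black tab 24 mm (x) by 44 mm (y) in the middle of the lid's free edge, its top 11 mm above the lid's outer face when up, 3 mm when snapped down. Moves with clip and lid.
- rack1_center (a point): Centre of a rack of capped microtubes, 32 mm above its underside; all are alike, some may be absent. White plastic, 64 mm high, 0.12 kg: foot 56 mm (its x) by 36 mm (its y), 8 mm high; body 40 x 36 mm up to 34 mm; on top an upright grip rib, 12 mm thick along y, 36 mm long along x, 34 to 64 mm above the underside. z up. On the shaker they stand 46 mm apart along y.
- rack2_center (a point): Centre of a rack of capped microtubes, 32 mm above its underside; all are alike, some may be absent. White plastic, 64 mm high, 0.12 kg: foot 56 mm (its x) by 36 mm (its y), 8 mm high; body 40 x 36 mm up to 34 mm; on top an upright grip rib, 12 mm thick along y, 36 mm long along x, 34 to 64 mm above the underside. z up. On the shaker they stand 46 mm apart along y.
- rack3_center (a point): Centre of a rack of capped microtubes, 32 mm above its underside; all are alike, some may be absent. White plastic, 64 mm high, 0.12 kg: foot 56 mm (its x) by 36 mm (its y), 8 mm high; body 40 x 36 mm up to 34 mm; on top an upright grip rib, 12 mm thick along y, 36 mm long along x, 34 to 64 mm above the underside. z up. On the shaker they stand 46 mm apart along y.
- rack4_center (a point): Centre of a rack of capped microtubes, 32 mm above its underside; all are alike, some may be absent. White plastic, 64 mm high, 0.12 kg: foot 56 mm (its x) by 36 mm (its y), 8 mm high; body 40 x 36 mm up to 34 mm; on top an upright grip rib, 12 mm thick along y, 36 mm long along x, 34 to 64 mm above the underside. z up. On the shaker they stand 46 mm apart along y.
- reagent_bottle: Bystander, to be left where it is: glass bottle with orange cap, 140 mm high; origin at the centre of its underside.
- beaker: Bystander, to be left where it is: glass beaker, 75 mm high; origin at the centre of its underside.
- tip_box: Bystander, to be left where it is: blue and grey pipette tip box, 87 x 67 x 50 mm; origin at the centre of its underside.
- salt_jar: Bystander, to be left where it is: white jar, 85 mm high; origin at the centre of its underside.
- capped_tube: Bystander, to be left where it is: red tube with black cap in a round foot, 99 mm high; origin at the centre of its underside.
- wash_bottle: Bystander, to be left where it is: white bottle, 160 mm high; origin at the centre of its underside.
Not all that is in view belongs to the job. What is shaped like the part that bears rack1_center but purple or yellow is not meant. Leave any purple look-alike of the part that bears rack4_center alone.

How it is judged:
By the outcome, as a careful person would: the job done as asked, in the order asked, and still so for the second after the job is handed in, with the robot touching nothing.
Of rack1, rack2, rack3, rack4 only 3 to 4 are there at a start; the rules pass over those that are not, and their reading is None.
At some moment in a run one of rack1, rack2, rack3, rack4 may be knocked a few centimetres aside while the robot is not near it.
Once in a run the grip may slacken for a moment while it holds something.
It also fails if it takes over 208 s, if anything falls off the work surface, if the arm or the gripper's body presses on something with over 40 N, if the wrist force passes 120 N, or if a joint passes its speed limit or range.

## Working session

There is one attempt and no reset: what is moved stays moved. The work goes in short steps, Python scripts to look and compute and a tool call to move; the robot and the scene stay as the last step left them, time stands still between calls to the robot, and variables do not carry over. Pictures are saved under pics/ and viewed, and the job is handed in when it is done.

Besides the shell and the picture viewer there is one more tool, called after ">>>" as name(argument=value, ...) on one line, values as JSON. move_arm: Moves the arm, as the interface text tells. Its arguments: {"type":"object","properties":{"moves":{"type":"array"},"grip":{"type":"number"},"grip_force":{"type":"number"}},"required":["moves"]}

```bash
ls; mkdir -p pics; python3 - <<'E'
from rig import env
import cv2
for n in("side","top"):
    im=env.get_image(n); cv2.imwrite(f"pics/{n}0.png",im[...,::-1]); print(n,env.get_calibration(n))
s=env.observe();print(s)
E
```

```text
pics
side {'fovy': 50.949530012462795, 'cx': 329.54126005061585, 'cy': 196.28982491201342, 'extrinsics': array([[ 0.99642239, -0.08446519, -0.00283903, -0.56642782],
       [ 0.05129181,  0.57769984,  0.81463614, -0.11059485],
       [-0.06716829, -0.81186731,  0.57996542, -1.22262858],
       [ 0.        ,  0.        ,  0.        ,  1.        ]])}
top {'fovy': 49.98345395831789, 'cx': 316.93002852671617, 'cy': 197.1339612753926, 'extrinsics': array([[ 0.01607574, -0.99984675,  0.00693101, -0.01837859],
       [ 0.97987461,  0.01713326,  0.19887734, -0.55855445],
       [-0.19896561,  0.00359442,  0.97999988, -1.20098898],
       [ 0.        ,  0.        ,  0.        ,  1.        ]])}
{'time_s': 0.1, 'q': array([-7.81700839e+01,  2.18373277e+01,  7.43778155e+01, -8.37282309e-04,
        8.38592808e+01, -1.23357474e+01]), 'qvel': array([ 0.00257962,  0.01668096, -0.18065562,  0.04898386,  0.08707916,
       -0.00709126]), 'joint_efforts': array([ 4.40535368e-03, -4.49222982e+01, -2.31654596e+01, -1.73360595e-04,
        3.62465122e-03, -1.29832478e-05]), 'position': array([ 0.22508655, -0.50149543,  0.19158698]), 'tool_rot': array([[ 9.12365006e-01,  4.09377596e-01, -2.80513775e-04],
       [ 4.09377608e-01, -9.12364163e-01,  1.26837696e-03],
       [ 2.63314396e-04, -1.27205881e-03, -9.99999156e-01]]), 'ft_force': array([ 0.16402097,  0.41568877, -0.12216397]), 'wrist_torque': array([ 0.01263865, -0.00816412,  0.04331567]), 'grip_width': 0.08557093112719166}
```

View pics/side0.png

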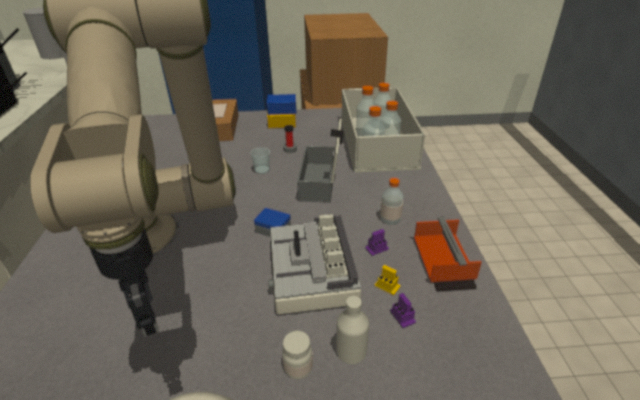

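View pics/top0.png

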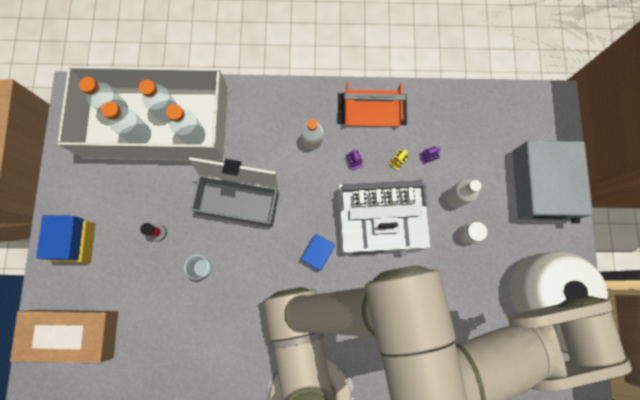

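```bash
cat > h.py <<'E'
from rig import env
import numpy as np, cv2, math
def cal(n):
    c=env.get_calibration(n); E=np.array(c['extrinsics']); f=200/math.tan(math.radians(c['fovy'])/2)
    return f,c['cx'],c['cy'],E[:3,:3],E[:3,3]
def proj(n,p):
    f,cx,cy,R,t=cal(n); q=R@np.asarray(p,float)+t
    return np.array([cy-f*q[1]/-q[2], cx+f*q[0]/-q[2]])  # row,col
def ray(n,rc):
    f,cx,cy,R,t=cal(n); d=np.array([(rc[1]-cx)/f,-(rc[0]-cy)/f,-1.])
    return -R.T@t, R.T@d
def atz(n,rc,z):
    o,d=ray(n,rc); return o+d*(z-o[2])/d[2]
def tri(a,b):
    A=np.zeros((3,3));B=np.zeros(3)
    for n,rc in(("side",a),("top",b)):
        o,d=ray(n,rc); d=d/np.linalg.norm(d); P=np.eye(3)-np.outer(d,d); A+=P;B+=P@o
    p=np.linalg.solve(A,B); return p, max(np.linalg.norm(proj("side",p)-a),np.linalg.norm(proj("top",p)-b))
def crop(n,fn,r0,r1,c0,c1,k=4,im=None):
    im=env.get_image(n) if im is None else im
    o=cv2.resize(im[r0:r1,c0:c1,::-1],None,fx=k,fy=k,interpolation=cv2.INTER_CUBIC); cv2.imwrite("pics/"+fn,o); return im
E
python3 - <<'E'
from h import *
ims={n:env.get_image(n) for n in("side","top")}
crop("top","t1.png",140,270,180,350,4,ims["top"]);crop("top","t2.png",170,270,320,450,6,ims["top"]);crop("side","s1.png",120,320,240,420,3,ims["side"])
for nm in["shaker","jaw_grip","carrier","lid_hinge","lid_press","clip_top","rack1_center"]:
    for c in("side","top"):
        r=env.tip_of(c,nm); print(nm,c,[(np.round(x['point'],1).tolist(),round(x['conf'],2)) for x in r][:8])
print(env.observe()['time_s'])
E
```

```text
shaker side [([271.7, 314.3], 0.88)]
shaker top [([215.1, 378.1], 0.92), ([228.4, 386.8], 0.57)]
jaw_grip side [([241.4, 295.8], 0.91)]
jaw_grip top [([198.6, 408.2], 0.68), ([227.4, 388.0], 0.62)]
carrier side [([183.3, 317.3], 0.8), ([244.5, 297.7], 0.56), ([228.4, 271.5], 0.43)]
carrier top [([202.7, 237.2], 0.76)]
lid_hinge side [([162.3, 332.1], 0.66)]
lid_hinge top [([178.8, 235.6], 0.69)]
lid_press side [([131.5, 339.7], 0.58)]
lid_press top [([161.1, 211.3], 0.76)]
clip_top side [([136.6, 345.2], 0.56)]
clip_top top [([159.2, 231.8], 0.77)]
rack1_center side [([310.1, 404.1], 0.96), ([277.4, 385.4], 0.73), ([261.1, 335.9], 0.68)]
rack1_center top [([154.0, 430.8], 0.81), ([196.3, 406.4], 0.67), ([156.3, 398.5], 0.57)]
0.9
```

View pics/t1.png

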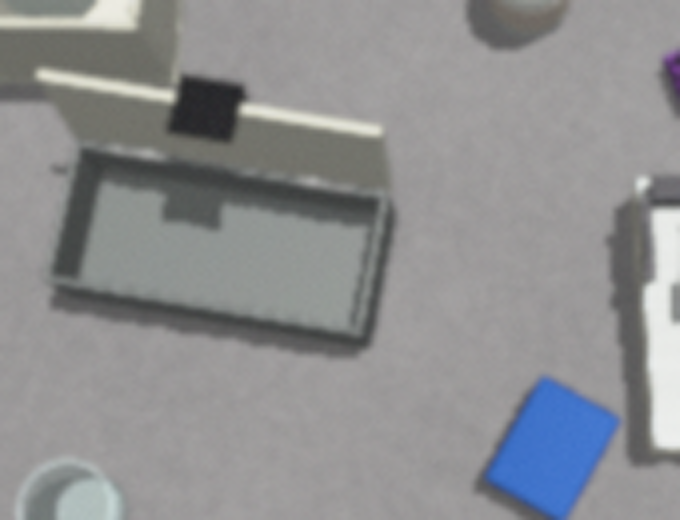

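View pics/t2.png

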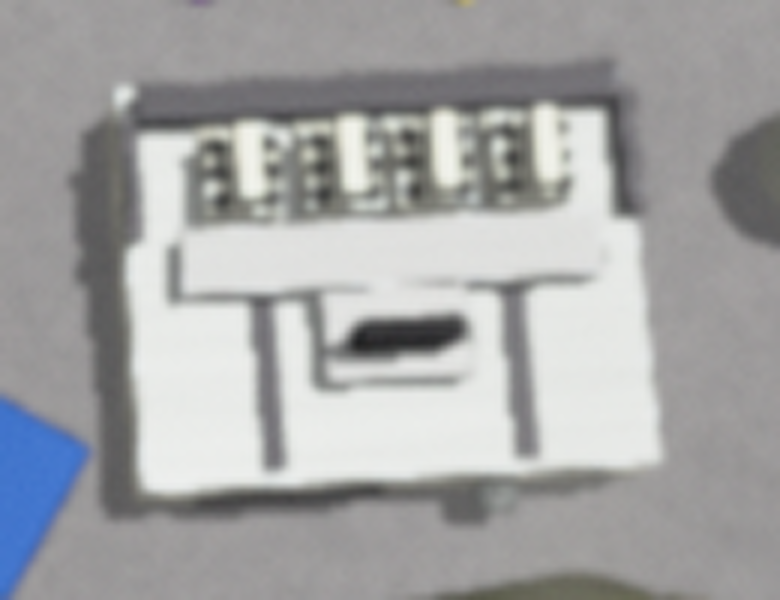

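View pics/s1.png

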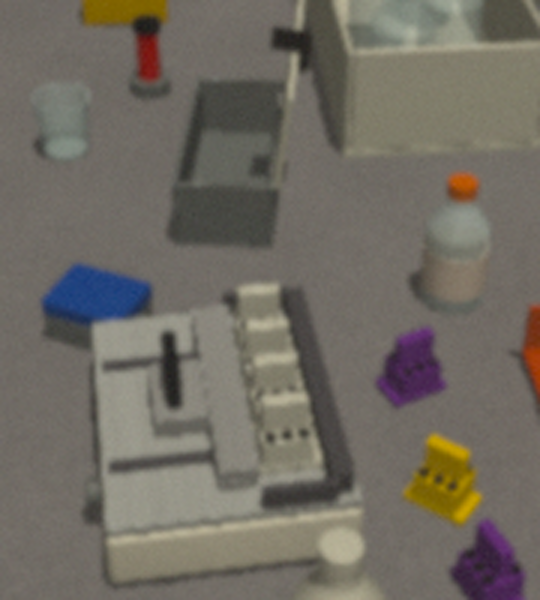

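```bash
cat > fit.py <<'E'
from h import *
from scipy.optimize import least_squares
def T(p,loc):
    c,s=math.cos(p[2]),math.sin(p[2]); return np.array([p[0]+c*loc[0]-s*loc[1],p[1]+s*loc[0]+c*loc[1],loc[2]])
def px(n,r0,c0,k,X,Y): return np.array([r0+(Y+.5)/k-.5,c0+(X+.5)/k-.5])
def fit(obs,p0):
    fn=lambda p: np.concatenate([proj(n,T(p,l))-rc for n,l,rc in obs])
    r=least_squares(fn,p0,loss='soft_l1'); print(np.round(r.x,4), 'deg',round(math.degrees(r.x[2]),2)); print(np.round(r.fun.reshape(-1,2),1).tolist()); return r.x
E
python3 - <<'E'
from fit import *
t2=lambda X,Y:px("top",170,320,6,X,Y); s1=lambda X,Y:px("side",120,240,3,X,Y); t1=lambda X,Y:px("top",140,180,4,X,Y)
obs=[("top",(-.1,.125,.07),t2(140,490)),("top",(-.1,-.125,.07),t2(662,462)),
("side",(-.1,-.125,.07),s1(108,530)),("side",(-.1,.125,.07),s1(93,322)),("side",(.1,-.125,.07),s1(358,512)),
("side",(-.1,-.125,.0),s1(113,582))]
p=fit(obs,[.53,-.1,0.])
print([ (y,np.round(T(p,(.032,y,.134)),3)) for y in (.069,.023)])
for n,c in(("top",t2),):
  for X,Y in((250,161),(353,154),(447,149),(548,142)):
    w=atz("top",t2(X,Y),.134); c,s=math.cos(p[2]),math.sin(p[2]); d=w[:2]-p[:2]; print("rib",np.round(w,3),np.round([c*d[0]+s*d[1],-s*d[0]+c*d[1]],4))
obs=[("top",(-.053,.116,.078),t1(53,282)),("top",(-.053,-.116,.078),t1(365,340)),("top",(.053,-.116,.078),t1(388,200)),("top",(.053,.116,.078),t1(80,150)),
("side",(-.053,-.116,.078),s1(177,187)),("side",(-.053,.116,.078),s1(200,82)),("side",(.053,-.116,.078),s1(278,190)),("side",(-.053,-.116,0),s1(172,240)),("side",(.053,-.116,0),s1(270,245))]
fit(obs,[.58,.25,0.])
E
```

```text
[ 0.5093 -0.2019  0.0625] deg 3.58
[[-0.2, -0.5], [0.4, 0.5], [0.2, -1.0], [-0.9, 0.3], [-3.8, 3.3], [3.2, -0.3]]
[(0.069, array([ 0.537, -0.131,  0.134])), (0.023, array([ 0.54 , -0.177,  0.134]))]
rib [ 0.547 -0.13   0.134] [0.0422 0.069 ]
rib [ 0.551 -0.178  0.134] [0.0434 0.0216]
rib [ 0.554 -0.221  0.134] [ 0.0438 -0.0217]
rib [ 0.558 -0.267  0.134] [ 0.045  -0.0684]
[ 0.5442  0.2265 -0.1533] deg -8.79
[[0.2, -1.7], [-0.6, 0.2], [-1.5, 1.4], [-2.2, -0.1], [-0.7, -2.7], [-1.5, -1.6], [-0.5, -2.3], [1.9, 0.2], [1.5, 0.4]]
```

```bash
cat >> fit.py <<'E'
def box(x0,x1,y0,y1,z0,z1):
    P=[(x,y,z) for x in(x0,x1) for y in(y0,y1) for z in(z0,z1)]
    return [(P[i],P[j]) for i in range(8) for j in range(i) if sum(a!=b for a,b in zip(P[i],P[j]))==1]
def draw(n,im,items,fn,r0,r1,c0,c1,k):
    o=cv2.resize(im[r0:r1,c0:c1,::-1],None,fx=k,fy=k,interpolation=cv2.INTER_CUBIC)
    for p,edges,col in items:
        for a,b in edges:
            q=[proj(n,T(p,v)) for v in(a,b)]
            q=[(int(round((u[1]-c0+.5)*k-.5)),int(round((u[0]-r0+.5)*k-.5))) for u in q]
            cv2.line(o,q[0],q[1],col,1,cv2.LINE_AA)
    cv2.imwrite("pics/"+fn,o)
E
python3 - <<'E'
from fit import *
print(proj("side",[.225,-.5015,.1916]),proj("top",[.225,-.5015,.1916]))
S=[.5093,-.2019,.0625];C=[.5442,.2265,-.1533]
ss=box(-.1,.1,-.125,.125,0,.07); fj=box(.06,.06,-.125,.125,.07,.094)
rk=[e for y in(.069,.023,-.023,-.069) for e in box(.014,.05,y-.006,y+.006,.104,.134)]
cb=box(-.053,.053,-.116,.116,0,.078)
it=[(S,ss,(0,0,255)),(S,fj,(0,255,0)),(S,rk,(255,0,0)),(C,cb,(0,0,255))]
t=env.get_image("top");s=env.get_image("side")
draw("top",t,it,"ot.png",140,270,180,450,3);draw("side",s,it,"os.png",120,320,240,420,3)
draw("side",s,it,"os2.png",250,350,90,240,4)
E
```

```text
[332.05407664 154.25832907] [322.06054224 514.4957387 ]
```

View pics/ot.png

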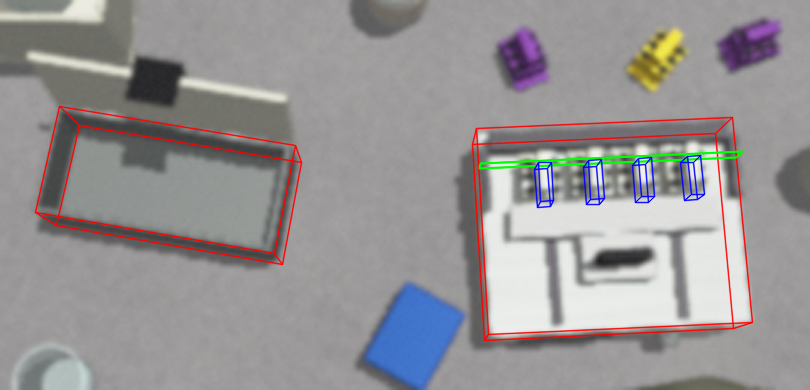

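View pics/os.png

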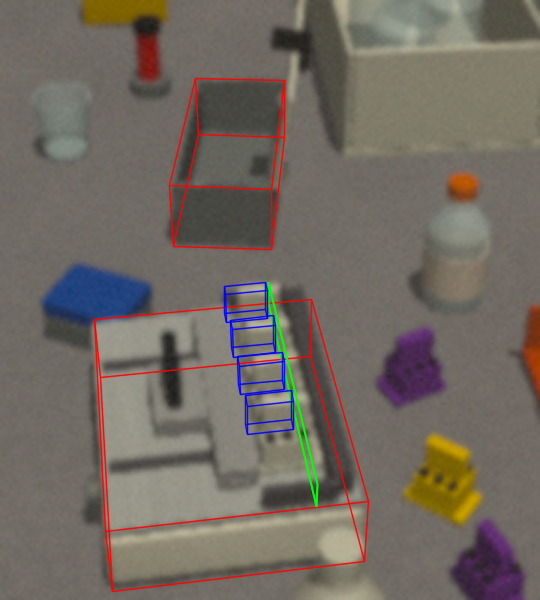

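View pics/os2.png

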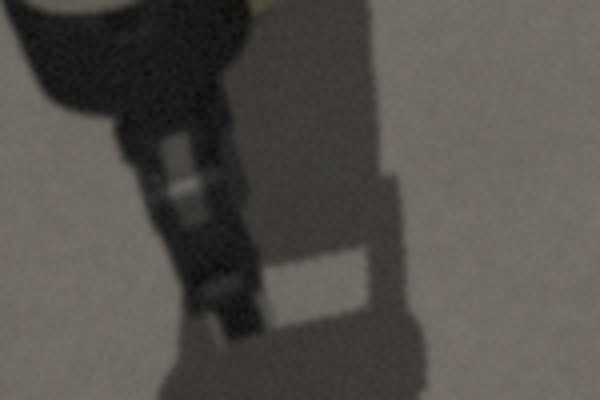

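```bash
python3 - <<'E'
from h import *
P=lambda l,a,b:print(l,np.round(tri(np.array(a),np.array(b))[0],3),round(tri(np.array(a),np.array(b))[1],1))
P("jawgrip z.115",(241.4,295.8),(227.4,388.0)); print(atz("side",(241.4,295.8),.115),atz("top",(227.4,388.0),.115))
P("shaker",(271.7,314.3),(215.1,378.1)); print(atz("side",(271.7,314.3),0),atz("top",(215.1,378.1),0))
P("carrier",(183.3,317.3),(202.7,237.2));print(atz("side",(183.3,317.3),0),atz("top",(202.7,237.2),0))
P("hinge",(162.3,332.1),(178.8,235.6));print(atz("side",(162.3,332.1),0.078),atz("top",(178.8,235.6),0.078))
for n in("side","top"): 
    f,cx,cy,R,t=cal(n);print(n,f,-R.T@t)
t=env.get_image("top")
crop("top","e1.png",55,95,30,620,1,t)
crop("top","z1.png",172,262,330,440,7,t)
s=crop("side","z2.png",205,315,262,362,6)
crop("side","full_s.png",0,400,0,640,1,s)
E
```

```text
jawgrip z.115 [ 0.467 -0.205  0.117] 0.9
[ 0.46909613 -0.20265168  0.115     ] [ 0.46522398 -0.2058531   0.115     ]
shaker [ 0.515 -0.196  0.001] 1.1
[ 0.51186889 -0.1955229   0.        ] [ 0.51770183 -0.19609235  0.        ]
carrier [ 0.548  0.235 -0.01 ] 0.8
[0.54503541 0.22006854 0.        ] [0.54860503 0.23377565 0.        ]
hinge [0.6   0.227 0.078] 1.4
[0.59629569 0.22471185 0.078     ] [0.6044618  0.22771707 0.078     ]
side 419.78443071534394 [ 0.4879521  -0.97656499  0.79756876]
top 429.0631211324566 [ 0.30865327 -0.00448906  1.28818026]
```

View pics/z1.png

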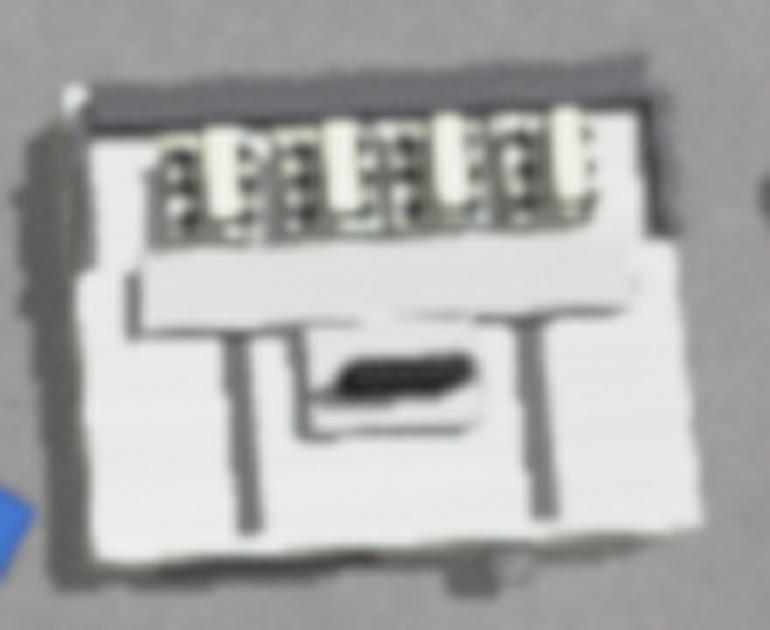

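View pics/z2.png

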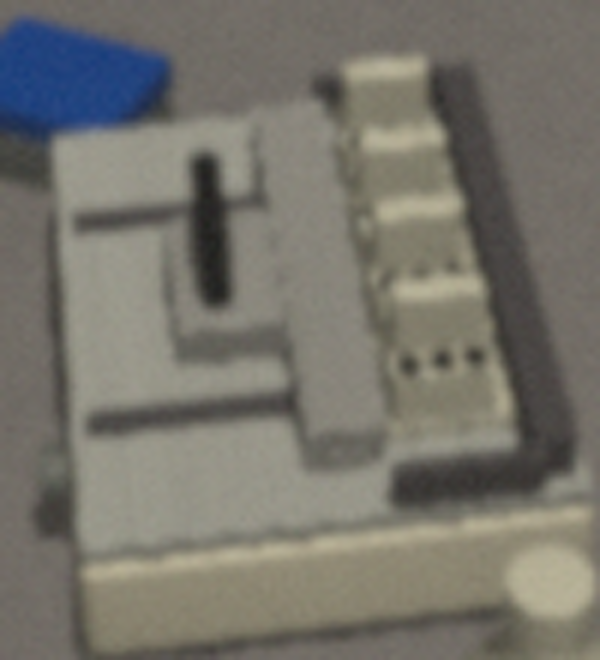

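```bash
cat > fit2.py <<'E'
from fit import *
t=lambda X,Y:px("top",172,330,7,X,Y); s=lambda X,Y:px("side",205,262,6,X,Y)
t1=lambda X,Y:px("top",140,180,4,X,Y);s1=lambda X,Y:px("side",120,240,3,X,Y)
oS=[("top",(-.1,.125,.07),t(93,562)),("top",(-.1,-.125,.07),t(703,527)),("top",(.1,.125,.07),t(68,88)),
("side",(-.1,-.125,.07),s(80,562)),("side",(-.1,.125,.07),s(52,135)),("side",(.1,-.125,.07),s(592,508)),("side",(-.1,-.125,0),s(92,655))]
R=[("top",t(221,170)),("top",t(343,165)),("top",t(449,160)),("top",t(568,155)),
("side",s(384,70)),("side",s(402,138)),("side",s(418,208)),("side",s(435,290))]
J=[("top",t(95,122)),("top",t(640,100)),("side",s(415,75)),("side",s(530,460))]
oC=[("top",(-.053,.116,.078),t1(53,282)),("top",(-.053,-.116,.078),t1(365,340)),("top",(.053,-.116,.078),t1(388,200)),("top",(.053,.116,.078),t1(80,150)),
("side",(-.053,-.116,.078),s1(177,187)),("side",(-.053,.116,.078),s1(200,82)),("side",(.053,-.116,.078),s1(278,190)),("side",(-.053,-.116,0),s1(172,240)),("side",(.053,-.116,0),s1(270,245))]
K={"side":0.,"top":0.}
DC={"side":np.zeros(2),"top":np.zeros(2)}
def projd(n,p):
    f,cx,cy,_,_=cal(n); u=proj(n,p)-[cy,cx]; r2=(u@u)/f**2
    return u*(1+K[n]*r2)+[cy,cx]+DC[n]
E
python3 - <<'E'
import fit2; from fit2 import *
def unpack(v):
    K["side"],K["top"]=v[6],v[7]
def fn(v,sep=False):
    unpack(v); S,C=v[:3],v[3:6]; DC["side"]=v[10:12];DC["top"]=v[12:14]
    r=[projd(n,T(S,l))-rc for n,l,rc in oS]
    for i,(n,rc) in enumerate(R):
        y=(.069-.046*(i%4)); r.append(projd(n,T(S,(v[8],y+v[9],.134)))-rc)
    r+= [projd(n,T(C,l))-rc for n,l,rc in oC]
    pri=[v[6]/.3,v[7]/.3,*(v[10:14]/.8)]
    return np.concatenate(r+[np.array(pri)])
v0=[.51,-.2,.06,.545,.227,-.15,0,0,.04,0,0,0,0,0]
r=least_squares(fn,v0,loss='soft_l1'); print(np.round(r.x,4),r.cost); print(np.round(r.fun[:-6].reshape(-1,2),1).tolist())
E
```

```text
Traceback (most recent call last):
  File "fit2.py", line 14, in projd
    f,cx,cy,_,_=cal(n); u=proj(n,p)-[cy,cx]; r2=(u@u)/f**2
                          ~~~~^^^^^
  File "h.py", line 7, in proj
    f,cx,cy,R,t=cal(n); q=R@np.asarray(p,float)+t
                ~~~^^^
  File "h.py", line 4, in cal
    c=env.get_calibration(n); E=np.array(c['extrinsics']); f=200/math.tan(math.radians(c['fovy'])/2)
ValueError: time passes only in moves, steps and waits
```

Need to cache the calibration.

```bash
python3 - <<'E'
from rig import env
import pickle; pickle.dump({n:env.get_calibration(n) for n in("side","top")},open("cal.pkl","wb"))
E
sed -i 's/c=env.get_calibration(n); E=/c=CAL[n]; E=/; s/^import numpy.*/import numpy as np, cv2, math, pickle\nCAL=pickle.load(open("cal.pkl","rb"))/' h.py
cat > jf.py <<'E'
import fit2; from fit2 import *
def fn(v):
    K["side"],K["top"]=v[6],v[7]
    S,C=v[:3],v[3:6]; DC["side"]=v[10:12];DC["top"]=v[12:14]
    r=[projd(n,T(S,l))-rc for n,l,rc in oS]
    for i,(n,rc) in enumerate(R):
        y=(.069-.046*(i%4)); r.append(projd(n,T(S,(v[8],y+v[9],.134)))-rc)
    r+= [projd(n,T(C,l))-rc for n,l,rc in oC]
    pri=[v[6]/.3,v[7]/.3,*(v[10:14]/.8)]
    return np.concatenate(r+[np.array(pri)])
v0=[.51,-.2,.06,.545,.227,-.15,0,0,.04,0,0,0,0,0]
r=least_squares(fn,v0,loss='soft_l1'); print(np.round(r.x,4),r.cost); print(np.round(r.fun[:-6].reshape(-1,2),1).tolist())
E
python3 jf.py
```

```text
[ 0.5055 -0.2064  0.0605  0.5434  0.2287 -0.1484 -0.2752 -0.2047  0.0469
  0.0027  0.4548  0.319   0.0433 -0.3229] 15.090607392703179
[[0.3, 0.6], [0.7, -0.4], [-0.6, 0.4], [-1.8, -0.5], [0.4, 0.1], [-2.0, 0.5], [1.8, 0.2], [0.3, 0.3], [0.3, -0.6], [0.3, 0.6], [0.3, -0.2], [-0.1, 0.5], [-0.1, 0.1], [0.3, 0.2], [-0.3, 0.3], [0.5, -0.5], [-0.5, -0.6], [-1.4, 0.4], [-1.4, 0.5], [-0.5, -2.4], [-1.0, -1.6], [-0.4, -2.2], [2.0, 0.5], [1.5, 0.6]]
```

```bash
cat >> jf.py <<'E'
pickle.dump((dict(K),DC),open("dist.pkl","wb"))
S=r.x[:3]; print("racks",[np.round(T(S,(r.x[8],.069-.046*i+r.x[9],.134)),4).tolist() for i in range(4)])
# plate: top face centre z=.135 from top (z1) and side (z2)
E
cat > h2.py <<'E'
from fit import *
K,DC=pickle.load(open("dist.pkl","rb"))
def projd(n,p):
    f,cx,cy,_,_=cal(n); u=proj(n,p)-[cy,cx]; r2=(u@u)/f**2
    return u*(1+K[n]*r2)+[cy,cx]+DC[n]
def solve(obs,p0,z=None):
    m=(lambda q:q) if z is None else (lambda q:[q[0],q[1],z])
    r=least_squares(lambda q:np.concatenate([projd(n,m(q))-rc for n,rc in obs]),p0 if z is None else p0[:2]); return np.round(m(r.x),4),np.round(r.fun,1)
def goto(p,yang,s=None):
    s=s or env.observe(); R=np.array(s['tool_rot']); d=R.T@(np.array(p)-s['position'])*1000
    cur=math.degrees(math.atan2(R[1,1],R[0,1])); da=(yang-cur+180)%360-180
    print("t",round(s['time_s'],1),"pos",np.round(s['position'],4),"yang",round(cur,1),"q",np.round(s['q'],0),"w",round(s['grip_width'],4),"F",np.round(s['ft_force'],1))
    print("row",np.round(d,1).tolist(),"spin",round(-math.radians(da),3))
E
python3 jf.py; python3 - <<'E'
from h2 import *
t=lambda X,Y:px("top",172,330,7,X,Y); s=lambda X,Y:px("side",205,262,6,X,Y)
print(solve([("side",(241.4,295.8)),("top",(227.4,388.0))],[.467,-.2,.115]))
print(solve([("side",(241.4,295.8)),("top",(227.4,388.0))],[.467,-.2,.115],.115))
# top face corners of plate: far-right approx(470,355)
print("top right-far corner",solve([("top",t(472,352))],[.467,-.2,.135],.135))
print("side plate top ends",solve([("side",s(205,152))],[.467,-.2],.135),solve([("side",s(218,275))],[.467,-.2],.135))
goto([.467,-.205,.21],3.5)
E
```

```text
[ 0.5055 -0.2064  0.0605  0.5434  0.2287 -0.1484 -0.2752 -0.2047  0.0469
  0.0027  0.4548  0.319   0.0433 -0.3229] 15.090607392703179
[[0.3, 0.6], [0.7, -0.4], [-0.6, 0.4], [-1.8, -0.5], [0.4, 0.1], [-2.0, 0.5], [1.8, 0.2], [0.3, 0.3], [0.3, -0.6], [0.3, 0.6], [0.3, -0.2], [-0.1, 0.5], [-0.1, 0.1], [0.3, 0.2], [-0.3, 0.3], [0.5, -0.5], [-0.5, -0.6], [-1.4, 0.4], [-1.4, 0.5], [-0.5, -2.4], [-1.0, -1.6], [-0.4, -2.2], [2.0, 0.5], [1.5, 0.6]]
racks [[0.5481, -0.1321, 0.134], [0.5508, -0.178, 0.134], [0.5536, -0.2239, 0.134], [0.5564, -0.2698, 0.134]]
(array([ 0.4664, -0.2071,  0.1194]), array([ 0.2, -0.7, -0.8, -0.1]))
(array([ 0.4666, -0.2058,  0.115 ]), array([ 1.1, -0.5, -0.6, -0.8]))
top right-far corner (array([ 0.4777, -0.2298,  0.135 ]), array([0., 0.]))
side plate top ends (array([ 0.4693, -0.1818,  0.135 ]), array([ 0., -0.])) (array([ 0.4727, -0.2564,  0.135 ]), array([0., 0.]))
t 1.1 pos [ 0.2252 -0.5018  0.1921] yang -65.8 q [-78.  22.  74.   0.  84. -12.] w 0.0855 F [-0.2 -0.9  0.6]
row [342.1, -171.8, -17.9] spin -1.21
```

>>> move_arm(moves=[[342, -172, -18, -1.21], [342, -172, -18, -1.21], [342, -172, -18, -1.21], [342, -172, -18, -1.21], [342, -172, -18, -1.21], [342, -172, -18, -1.21], [342, -172, -18, -1.21], [342, -172, -18, -1.21], [342, -172, -18, -1.21], [342, -172, -18, -1.21], [342, -172, -18, -1.21], [342, -172, -18, -1.21], [342, -172, -18, -1.21]], grip=0.45, grip_force=40)

```text
time_s: 2.4
position: [0.4663, -0.2056, 0.2101]
tool_rot: [[-0.059, 0.998, -0.0], [0.998, 0.059, 0.0], [0.0, -0.0, -1.0]]
ft_force: [-0.1, -0.0, -0.1]
grip_width: 0.0467
```

```bash
python3 - <<'E'
from h2 import *
goto([.469,-.206,.104],3.5)
crop("side","a1.png",130,320,200,400,4);crop("top","a2.png",150,300,300,480,4)
E
```

```text
t 2.4 pos [ 0.4663 -0.2056  0.2101] yang 3.4 q [-37.  17.  79.  -0.  84. -40.] w 0.0467 F [-0.1 -0.  -0.1]
row [-0.5, 2.7, 106.1] spin -0.002
```

View pics/a1.png

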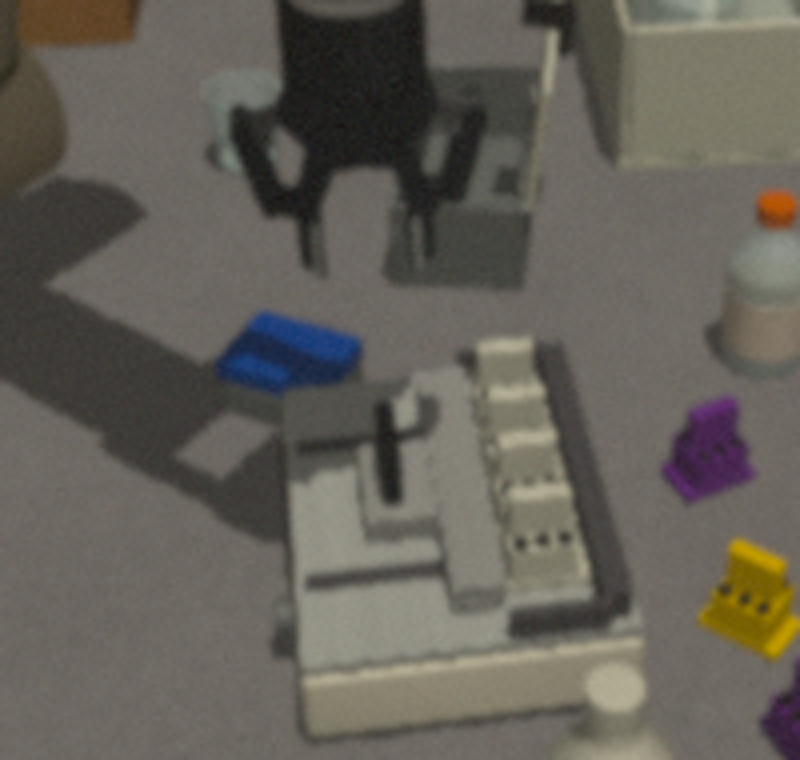

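```bash
python3 - <<'E'
from h2 import *
for z in(.21,.216): print(projd("side",(.4663,-.2056,z)),proj("side",(.4663,-.2056,z)),projd("top",(.4663,-.2056,z)))
E
```

```text
[211.65898329 292.97397188] [211.24135192 292.56308777] [221.97900419 393.33998566]
[209.58577977 292.83034795] [209.16203062 292.42185969] [221.64293477 393.76862074]
```

View pics/a2.png

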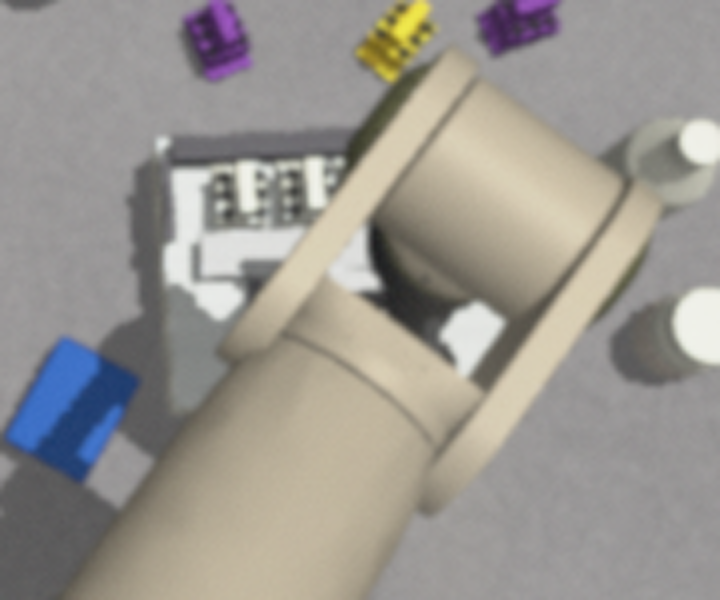

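>>> move_arm(moves=[[0, 3, 30, 0], [0, 3, 60, 0], [0, 3, 60, 0], [0, 3, 60, 0]])

```text
time_s: 2.9
position: [0.4699, -0.205, 0.1508]
tool_rot: [[-0.061, 0.998, 0.0], [0.998, 0.061, -0.0], [-0.0, 0.0, -1.0]]
ft_force: [0.5, -0.2, 1.1]
grip_width: 0.0469
```

```bash
python3 - <<'E'
from h2 import *
goto([.469,-.206,.104],3.5)
im=env.get_image("side")
s=env.observe()['position']; u=projd("side",s);print(u)
c=np.ascontiguousarray(im)
draw("side",im,[([s[0],s[1],.06],[((-.02,0,s[2]),(.02,0,s[2])),((0,0,s[2]),(0,0,s[2]+.02))],(0,0,255))],"a3.png",180,280,250,350,6)
E
```

```text
t 2.9 pos [ 0.4699 -0.205   0.1508] yang 3.5 q [-37.  20.  84.   0.  76. -40.] w 0.0469 F [ 0.5 -0.2  1.1]
row [-1.0, -1.0, 46.8] spin -0.0
[230.89137632 296.00422995]
```

View pics/a3.png

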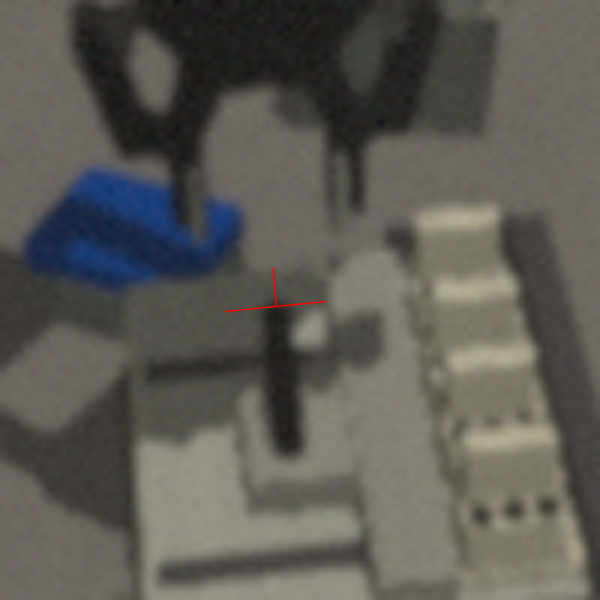

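```bash
python3 - <<'E'
from h2 import *
p=np.array([.2252,-.5018,.1921])
for s in(-1,1):
  for o in (.043,.057): print(s,o,projd("side",p+s*o*np.array([.409,-.912,0])+[0,0,.013]))
im=env.get_image("side"); crop("side","a4.png",0,400,0,640,1,im); crop("side","a5.png",60,260,200,400,4,im)
E
```

```text
-1 0.043 [301.84465859 161.22248901]
-1 0.057 [296.89752859 159.74371932]
1 0.043 [334.7078269  171.62783211]
1 0.057 [340.47115499 173.5643264 ]
```

View pics/a5.png

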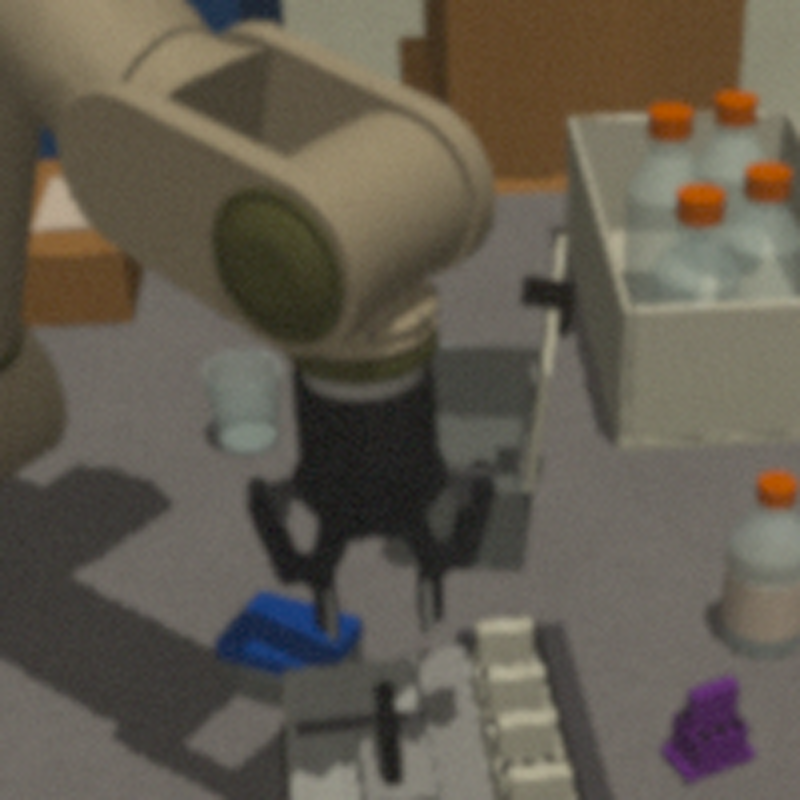

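```bash
python3 - <<'E'
from h2 import *
print("base side",projd("side",(0,0,0)),"top",projd("top",(0,0,0)))
for z in (.21,.3,.37,.4): print(z,projd("top",(.4663,-.2056,z)))
im=env.get_image("top"); crop("top","b1.png",140,400,240,540,2,im); crop("side","b2.png",0,400,0,640,1)
s=env.observe(); print(s['q'],s['position'])
E
```

```text
base side [232.38884291 147.3030323 ] top [387.88010043 310.33226715]
0.21 [221.97900419 393.33998566]
0.3 [216.5262824  400.28536269]
0.37 [211.57896541 406.5698995 ]
0.4 [209.23153857 409.54609309]
[-3.67988481e+01  2.00548729e+01  8.42451249e+01  8.85177488e-04
  7.55546802e+01 -4.02929997e+01] [ 0.47029705 -0.20506821  0.15147784]
```

View pics/b1.png

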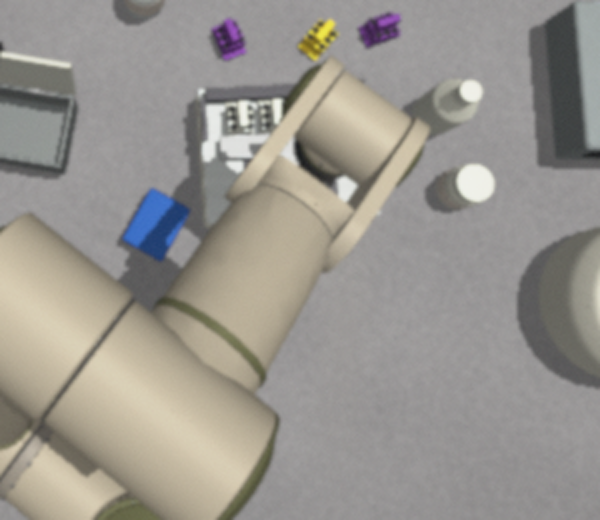

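View pics/b2.png

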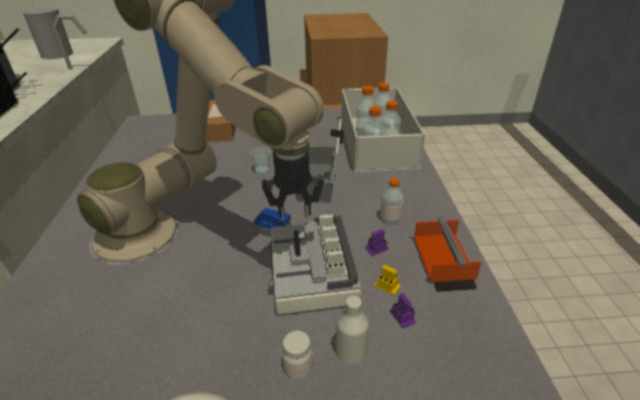

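```bash
python3 - <<'E'
from h2 import *
env.get_image("side");env.get_image("top")
for nm in["reagent_bottle","beaker","tip_box","salt_jar","capped_tube","wash_bottle","shaker","carrier"]:
    a=env.tip_of("side",nm);b=env.tip_of("top",nm)
    if a and b:
        a0,b0=a[0]['point'],b[0]['point']; wa,wb=atz("side",a0,0),atz("top",b0,0)
        print(nm,round(a[0]['conf'],2),round(b[0]['conf'],2),np.round(a0),np.round(b0),np.round(wa[:2],3),np.round(wb[:2],3),"side pred from top",np.round(proj("side",wb)-a0,1))
print(env.observe()['time_s'])
E
```

```text
reagent_bottle 0.71 0.96 [218. 391.] [139. 311.] [0.757 0.012] [0.755 0.012] side pred from top [ 0.  -0.6]
beaker 0.81 0.76 [170. 265.] [268. 204.] [0.362 0.322] [0.349 0.32 ] side pred from top [ 0.4 -3.5]
tip_box 0.79 0.73 [232. 273.] [253. 320.] [ 0.4   -0.024] [ 0.399 -0.021] side pred from top [-0.6 -0.2]
salt_jar 0.71 0.74 [364. 299.] [233. 468.] [ 0.464 -0.46 ] [ 0.467 -0.467] side pred from top [2.7 1.5]
wash_bottle 0.58 0.55 [351. 351.] [196. 458.] [ 0.578 -0.438] [ 0.582 -0.442] side pred from top [1.5 2. ]
shaker 0.61 0.93 [172. 264.] [214. 378.] [0.358 0.306] [ 0.522 -0.196] side pred from top [99.  54.8]
4.0
```

```bash
python3 - <<'E'
from h2 import *
p=np.array([.2252,-.5018,.1921])
for dz in(0,.013,.03,.04,.05):
  print(dz,[np.round(proj("side",p+s*.05*np.array([.409,-.912,0])+[0,0,dz])).tolist() for s in(-1,1)], [np.round(proj("top",p+s*.05*np.array([.409,-.912,0])+[0,0,dz])).tolist() for s in(-1,1)])
im=cv2.imread("pics/side0.png")[:,:,::-1]; crop("side","c1.png",200,360,60,260,4,im)
im=cv2.imread("pics/top0.png")[:,:,::-1]; crop("top","c2.png",240,400,420,640,3,im)
E
```

```text
0 [[312.0, 149.0], [355.0, 160.0]] [[330.0, 497.0], [314.0, 532.0]]
0.013 [[307.0, 147.0], [350.0, 158.0]] [[331.0, 499.0], [314.0, 535.0]]
0.03 [[300.0, 145.0], [343.0, 156.0]] [[332.0, 502.0], [315.0, 539.0]]
0.04 [[296.0, 143.0], [339.0, 154.0]] [[332.0, 504.0], [315.0, 541.0]]
0.05 [[293.0, 142.0], [336.0, 152.0]] [[333.0, 506.0], [315.0, 543.0]]
```

View pics/c1.png

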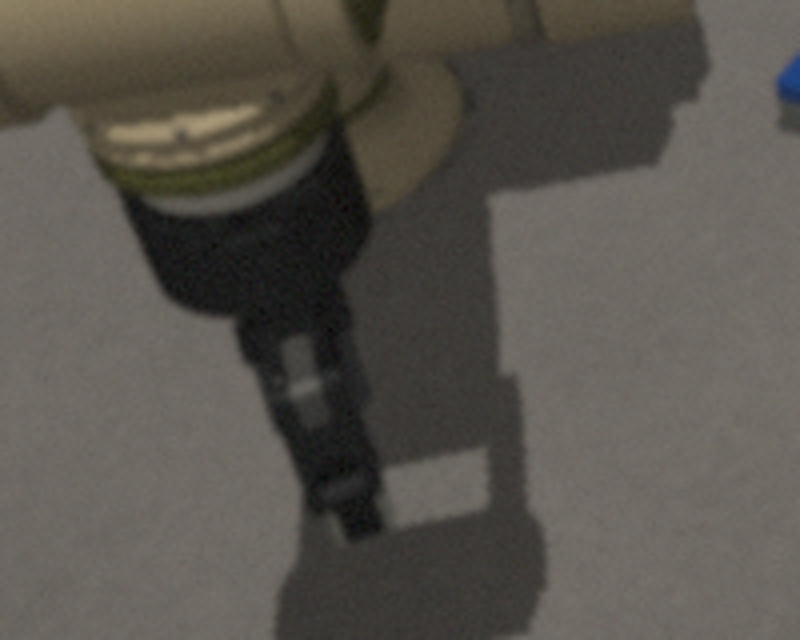

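View pics/c2.png

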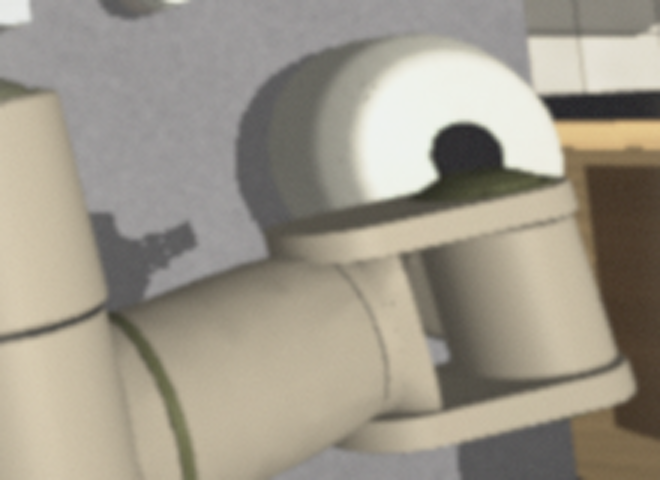

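>>> move_arm(moves=[[0, 0, 20, 0], [0, 0, 40, 0], [0, 0, 47, 0], [0, 0, 47, 0], [0, 0, 47, 0]])

```text
time_s: 4.5
position: [0.4701, -0.205, 0.1038]
tool_rot: [[-0.061, 0.998, 0.001], [0.998, 0.061, -0.001], [-0.001, 0.001, -1.0]]
ft_force: [-0.9, -1.0, -1.0]
grip_width: 0.047
```

```bash
python3 - <<'E'
from h2 import *
goto([.469,-.206,.104],3.5)
crop("side","d1.png",170,290,240,360,6)
E
```

```text
t 4.5 pos [ 0.4701 -0.205   0.1038] yang 3.5 q [-37.  23.  88.   0.  69. -40.] w 0.047 F [-0.9 -1.  -1. ]
row [-1.0, -1.2, -0.2] spin -0.0
```

View pics/d1.png

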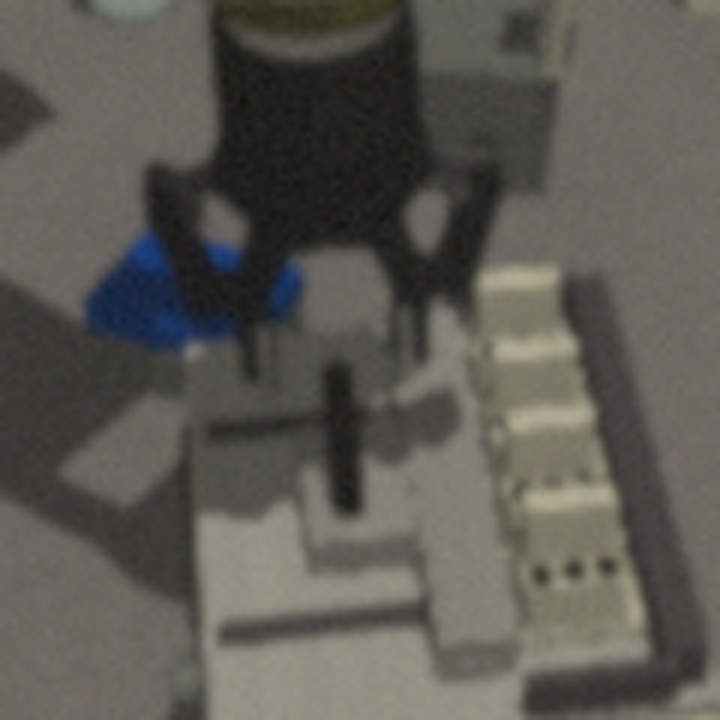

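>>> move_arm(moves=[[0, 0, 0, 0], [0, 0, 0, 0], [0, 0, 0, 0], [0, 0, 0, 0], [0, 0, 0, 0], [0, 0, 0, 0]], grip=0.9, grip_force=20)

```text
time_s: 5.15
position: [0.4698, -0.2047, 0.1031]
tool_rot: [[-0.061, 0.998, 0.0], [0.998, 0.061, -0.0], [-0.0, 0.0, -1.0]]
ft_force: [0.3, -0.4, 0.3]
grip_width: 0.0084
```

```bash
python3 - <<'E'
from h2 import *
goto([.469,-.206,.104],3.5)
crop("side","d2.png",170,290,240,360,6);crop("top","d3.png",150,290,320,460,5)
E
```

```text
t 5.2 pos [ 0.4698 -0.2047  0.1031] yang 3.5 q [-37.  23.  88.   0.  68. -40.] w 0.0084 F [ 0.3 -0.4  0.3]
row [-1.3, -0.9, -0.9] spin -0.0
```

View pics/d2.png

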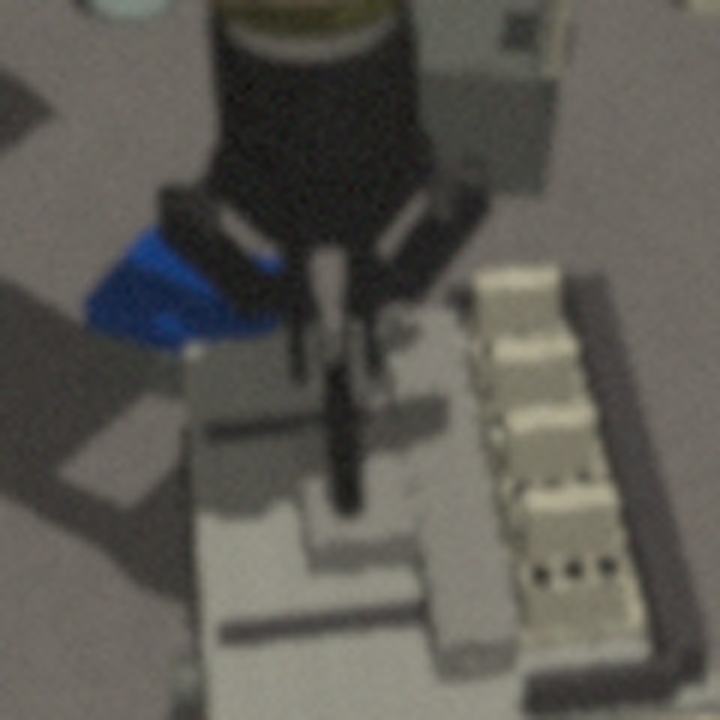

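View pics/d3.png

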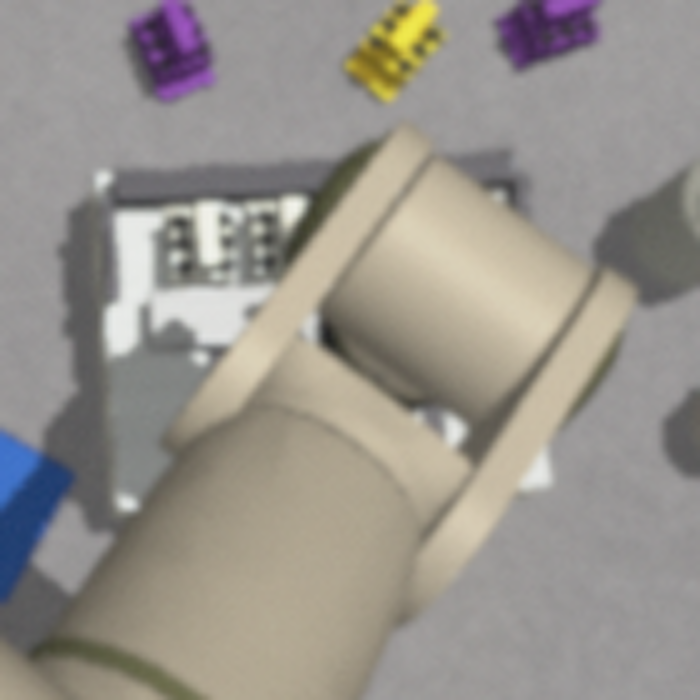

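>>> move_arm(moves=[[0, 0, 0, 0], [0, 0, 0, 0], [0, 0, 0, 0], [0, 0, 2, 0], [0, 0, 4, 0], [0, 0, 6, 0], [0, 0, 8, 0]], grip=0.55)

```text
time_s: 5.95
position: [0.4697, -0.2046, 0.0949]
tool_rot: [[-0.061, 0.998, -0.0], [0.998, 0.061, 0.0], [0.0, -0.0, -1.0]]
ft_force: [0.5, -0.0, 0.2]
grip_width: 0.0386
```

>>> move_arm(moves=[[0, 0, 3, 0], [0, 0, 6, 0], [0, 0, 9, 0], [0, 0, 12, 0], [0, 0, 12, 0]])

```text
time_s: 6.45
position: [0.4696, -0.2045, 0.0827]
tool_rot: [[-0.061, 0.998, -0.001], [0.998, 0.061, 0.001], [0.001, -0.001, -1.0]]
ft_force: [0.7, 0.1, -0.1]
grip_width: 0.0384
```

```bash
python3 - <<'E'
from h2 import *
goto([.469,-.206,.104],3.5)
print(proj("side",(0,0,0)),proj("side",(.47,-.205,.083)),proj("side",(.47,-.205,.115)))
crop("side","d4.png",170,290,240,360,6)
E
```

```text
t 6.5 pos [ 0.4696 -0.2045  0.0827] yang 3.5 q [-37.  24.  90.   0.  65. -40.] w 0.0384 F [ 0.7  0.1 -0.1]
row [-1.4, -0.7, -21.3] spin -0.0
[234.26210596 135.06062775] [251.72983861 296.82286255] [242.02022417 296.19082461]
```

View pics/d4.png

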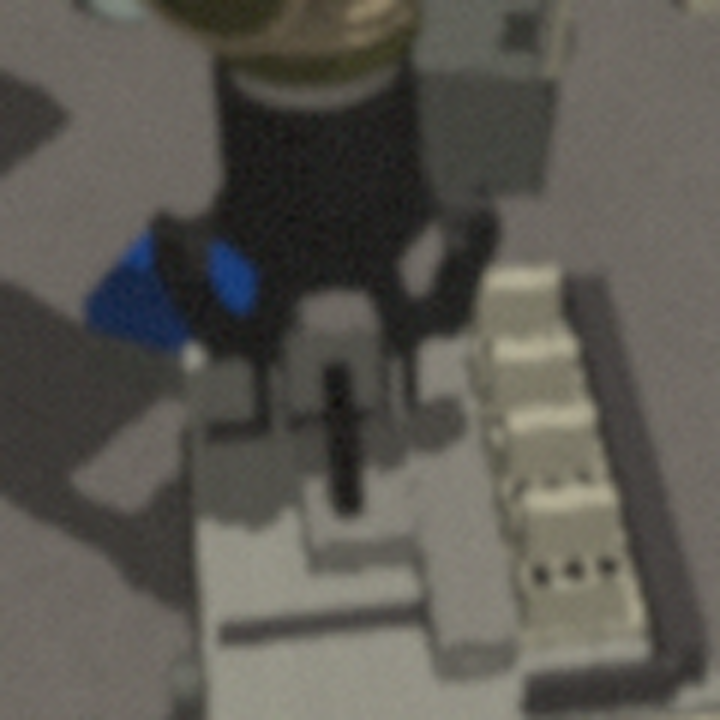

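>>> move_arm(moves=[[0, 0, 0, 0], [0, 0, 0, 0], [0, 0, 0, 0], [0, 0, 0, 0], [0, 0, 0, 0]], grip=0.9)

```text
time_s: 7.0
position: [0.47, -0.2047, 0.0834]
tool_rot: [[-0.061, 0.998, 0.001], [0.998, 0.061, -0.0], [-0.0, 0.001, -1.0]]
ft_force: [1.1, 0.4, 2.7]
grip_width: 0.0112
```

```bash
python3 - <<'E'
from h2 import *
goto([.469,-.206,.104],3.5)
crop("side","d5.png",170,290,240,360,6)
E
```

```text
t 7.0 pos [ 0.47   -0.2047  0.0834] yang 3.5 q [-37.  24.  90.   0.  65. -40.] w 0.0112 F [1.1 0.4 2.7]
row [-1.2, -1.1, -20.6] spin 0.0
```

View pics/d5.png

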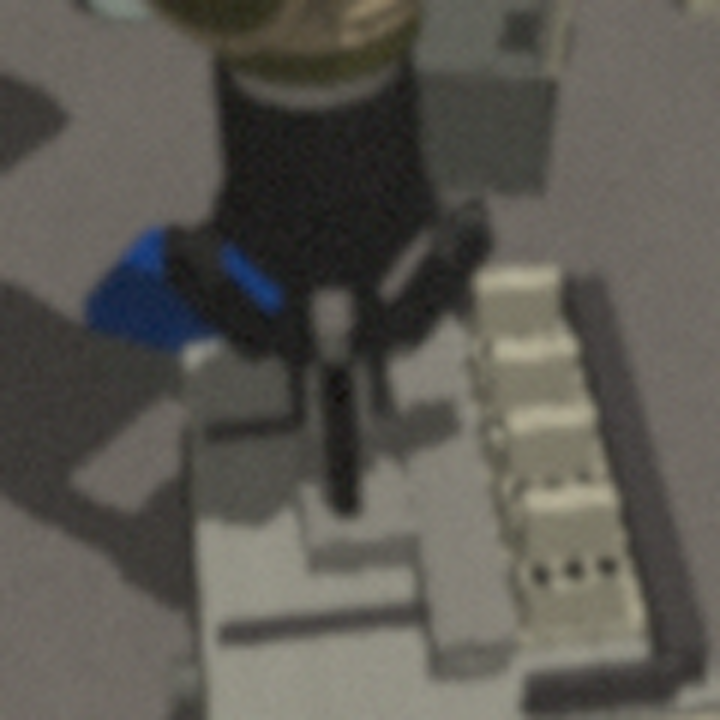

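>>> move_arm(moves=[[0, 0, 0, 0], [0, 0, 0, 0], [0, 0, 0, 0], [0, 0, 4, 0], [0, 0, 8, 0], [0, 0, 12, 0], [0, 0, 12, 0]], grip=0.6)

```text
time_s: 7.75
position: [0.4694, -0.2044, 0.0704]
tool_rot: [[-0.061, 0.998, -0.001], [0.998, 0.061, 0.001], [0.001, -0.001, -1.0]]
ft_force: [-0.4, 1.0, -1.4]
grip_width: 0.0343
```

```bash
python3 - <<'E'
from h2 import *
goto([.469,-.206,.104],3.5)
crop("side","d6.png",170,290,240,360,6)
E
```

```text
t 7.8 pos [ 0.4694 -0.2044  0.0704] yang 3.5 q [-37.  25.  91.  -0.  64. -40.] w 0.0343 F [-0.4  1.  -1.4]
row [-1.5, -0.6, -33.6] spin -0.0
```

View pics/d6.png

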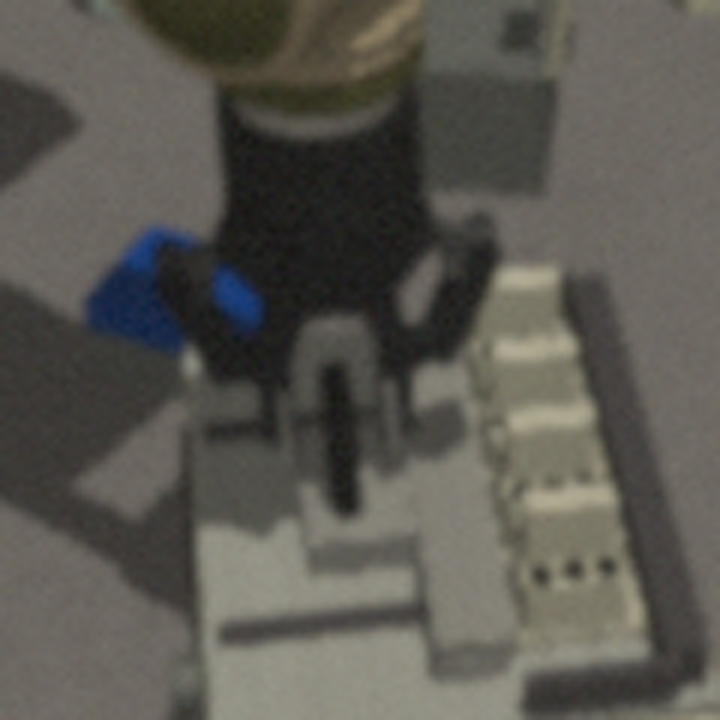

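>>> move_arm(moves=[[0, 0, 3, 0], [0, 0, 6, 0], [0, 0, 6, 0], [0, 0, 6, 0]])

```text
time_s: 8.2
position: [0.4697, -0.2046, 0.0651]
tool_rot: [[-0.061, 0.998, -0.0], [0.998, 0.061, 0.0], [0.0, -0.0, -1.0]]
ft_force: [-0.2, -0.5, 0.8]
grip_width: 0.0341
```

>>> move_arm(moves=[[0, 0, 0, 0], [0, 0, 0, 0], [0, 0, 0, 0], [0, 0, 0, 0]], grip=1, grip_force=40)

```text
time_s: 8.6
position: [0.4699, -0.2047, 0.0653]
tool_rot: [[-0.061, 0.998, 0.0], [0.998, 0.061, -0.0], [-0.0, 0.0, -1.0]]
ft_force: [-0.4, 0.8, 1.7]
grip_width: 0.0115
```

```bash
python3 - <<'E'
from h2 import *
goto([.469,-.206,.104],3.5)
crop("side","d7.png",170,290,240,360,6)
E
```

```text
t 8.6 pos [ 0.4699 -0.2047  0.0653] yang 3.5 q [-37.  26.  91.  -0.  63. -40.] w 0.0115 F [-0.4  0.8  1.7]
row [-1.3, -1.0, -38.7] spin 0.0
```

View pics/d7.png

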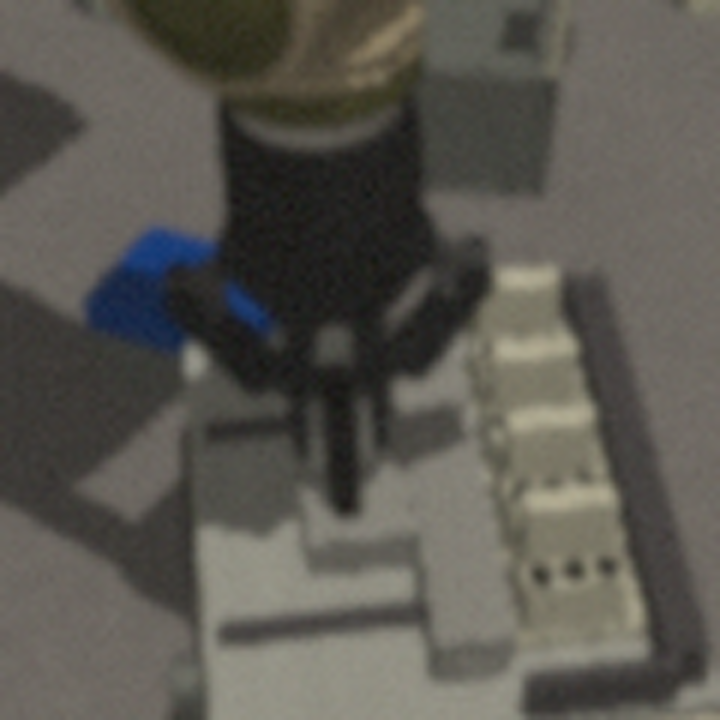

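>>> move_arm(moves=[[0, -5, 0, 0], [0, -10, 0, 0], [0, -15, 0, 0], [0, -20, 0, 0], [0, -25, 0, 0], [0, -25, 0, 0]])

```text
time_s: 9.25
position: [0.4445, -0.2065, 0.0653]
tool_rot: [[-0.061, 0.998, 0.0], [0.998, 0.061, -0.001], [-0.001, 0.0, -1.0]]
ft_force: [-1.0, -1.5, 2.6]
grip_width: 0.0116
```

>>> move_arm(moves=[[0, -2, 0, 0], [0, -4, 0, 0], [0, -6, 0, 0], [0, -6, 0, 0]])

```text
time_s: 9.65
position: [0.442, -0.2067, 0.0653]
tool_rot: [[-0.06, 0.998, 0.007], [0.998, 0.06, -0.001], [-0.001, 0.007, -1.0]]
ft_force: [19.9, 3.1, -5.2]
grip_width: 0.0113
```

```bash
python3 - <<'E'
from h2 import *
crop("side","d8.png",190,310,240,360,6)
E
```

```text
(no output)
```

View pics/d8.png

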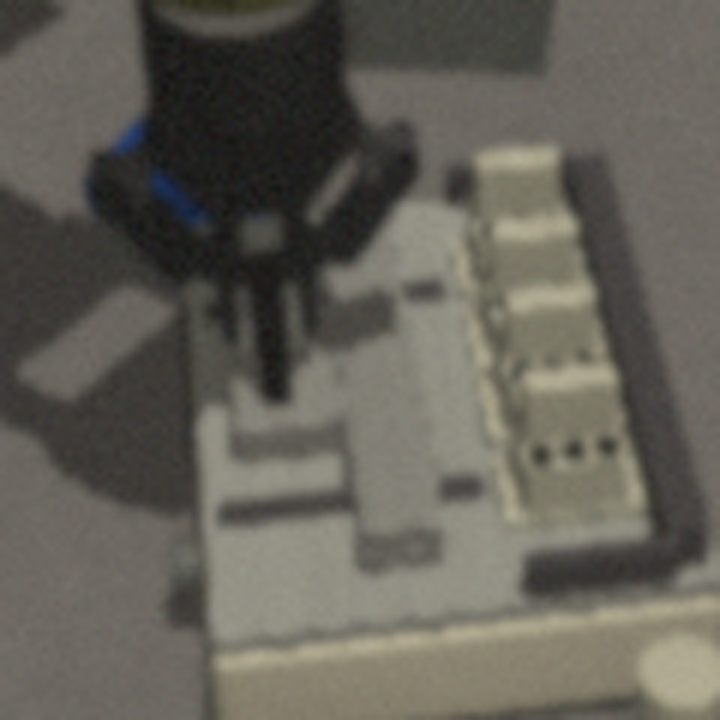

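>>> move_arm(moves=[[0, -2, 0, 0], [0, -2, 0, 0], [0, 0, 0, 0], [0, 3, 0, 0]])

```text
time_s: 10.1
position: [0.442, -0.2067, 0.0653]
tool_rot: [[-0.062, 0.998, -0.0], [0.998, 0.062, -0.001], [-0.001, -0.0, -1.0]]
ft_force: [-3.6, -3.0, 7.7]
grip_width: 0.0112
```

>>> move_arm(moves=[[0, 0, 0, 0], [0, 0, 0, 0], [0, 0, 0, 0], [0, 0, -30, 0], [0, 0, -80, 0], [0, 0, -130, 0], [0, 0, -150, 0], [0, 0, -150, 0]], grip=0.6)

```text
time_s: 10.9
position: [0.4425, -0.207, 0.218]
tool_rot: [[-0.061, 0.998, 0.005], [0.998, 0.061, -0.004], [-0.004, 0.004, -1.0]]
ft_force: [-0.7, 0.5, -0.2]
grip_width: 0.0343
```

>>> move_arm(moves=[[250, -50, -50, 0], [250, -50, -50, 0], [250, -50, -50, 0], [250, -50, -50, 0], [250, -50, -50, 0], [250, -50, -50, 0], [250, -50, -50, 0], [250, -50, -50, 0]])

```text
time_s: 11.7
position: [0.3767, 0.0394, 0.2641]
tool_rot: [[-0.061, 0.998, -0.002], [0.998, 0.061, 0.0], [0.0, -0.002, -1.0]]
ft_force: [-0.6, -0.3, -0.3]
grip_width: 0.0339
```

```bash
python3 - <<'E'
import pickle,numpy as np
pickle.dump(({"side":0.,"top":0.},{"side":np.zeros(2),"top":np.zeros(2)}),open("dist.pkl","wb"))
E
python3 - <<'E'
from h2 import *
s=crop("side","e1.png",195,315,255,375,6);t=crop("top","e2.png",165,265,320,440,6)
crop("side","e3.png",0,400,0,640,1,s)
for c in("side","top"):
    for nm in("rack1_center","jaw_grip"):
        print(c,nm,[(np.round(x['point'],1).tolist(),round(x['conf'],2)) for x in env.tip_of(c,nm)])
st=env.observe(); print(st['position'],st['time_s'],proj("side",st['position']))
E
```

```text
side rack1_center [([262.3, 334.1], 0.92), ([278.5, 387.7], 0.82), ([307.4, 402.3], 0.72)]
side jaw_grip [([246.6, 285.9], 0.64), ([275.2, 314.8], 0.28)]
top rack1_center [([152.5, 433.0], 0.61), ([154.5, 401.3], 0.59), ([196.7, 409.0], 0.54)]
top jaw_grip [([238.4, 385.6], 0.9), ([197.9, 359.2], 0.46)]
[0.37685503 0.03941984 0.26480015] 12.0 [141.42147492 256.86622926]
```

View pics/e1.png

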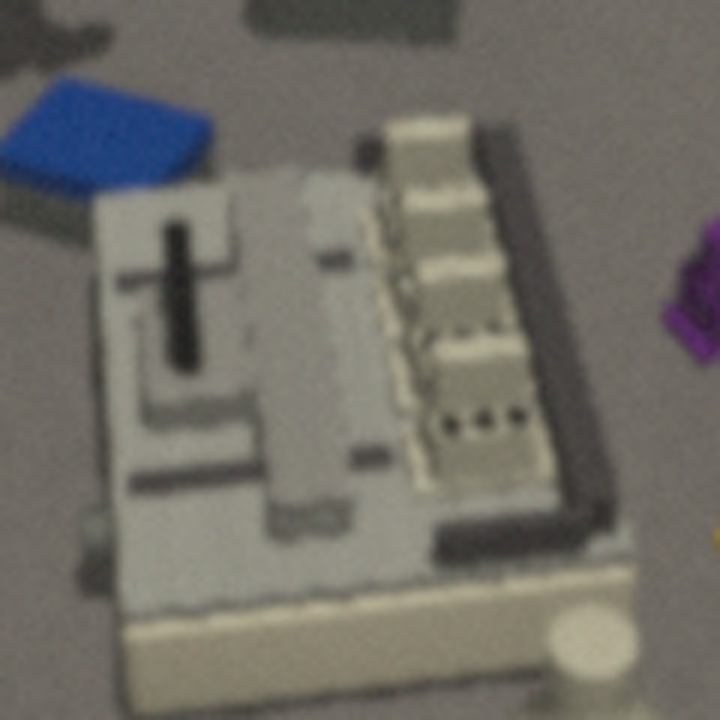

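View pics/e2.png

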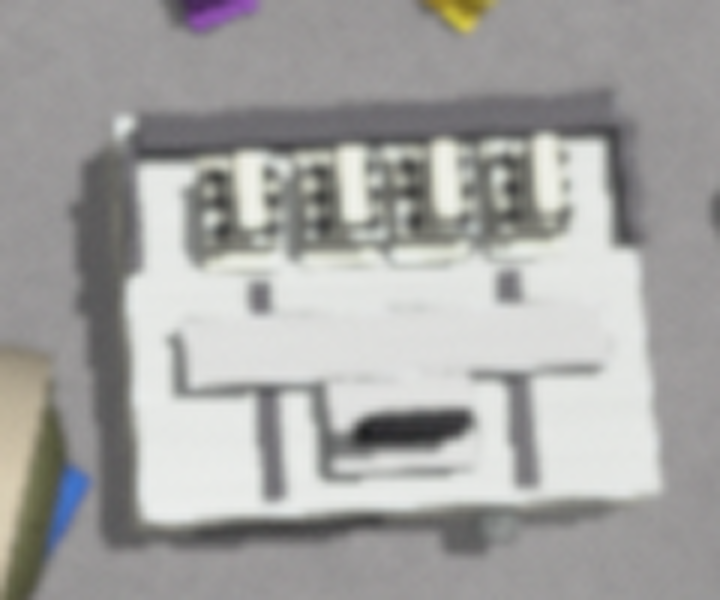

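View pics/e3.png

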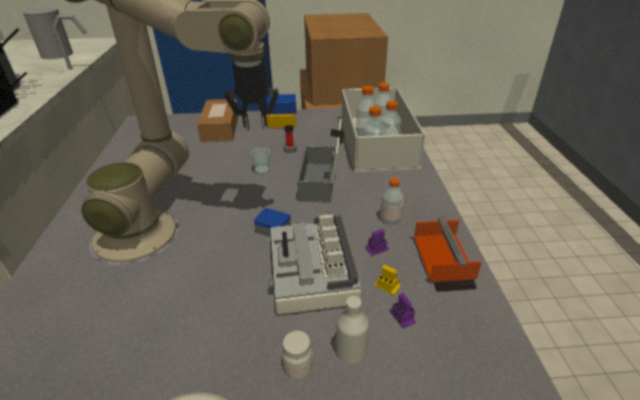

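```bash
python3 - <<'E'
from h2 import *
s=crop("side","f1.png",60,160,200,300,7)
p=np.array(env.observe()['position'])
for dz in(0,.02,.03,.04,.05,.06):
    u=proj("side",p+[0,-.011,dz]); print(dz,np.round(((u[1]-200+.5)*7,(u[0]-60+.5)*7)))
E
```

```text
0 [400. 587.]
0.02 [394. 540.]
0.03 [392. 516.]
0.04 [389. 491.]
0.05 [386. 467.]
0.06 [383. 442.]
```

View pics/f1.png

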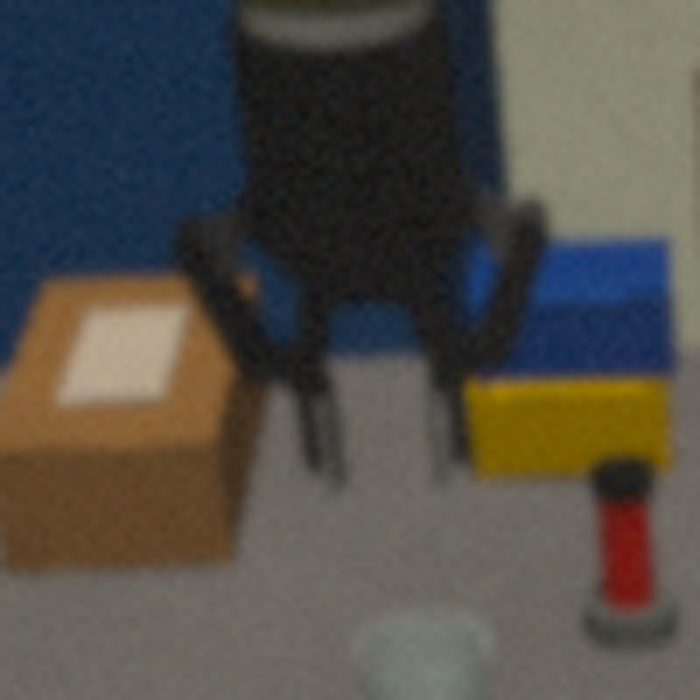

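```bash
python3 - <<'E'
from h2 import *
t=lambda X,Y:px("top",165,320,6,X,Y); s=lambda X,Y:px("side",195,255,6,X,Y)
A=[t(250,188),t(353,184),t(447,178),t(548,173)];B=[s(428,128),s(444,198),s(461,266),s(479,347)]
for a,b in zip(A,B): print(solve([("top",a),("side",b)],[.55,-.2,.134],.134),solve([("top",a)],[.55,-.2],.134)[0],solve([("side",b)],[.55,-.2],.134)[0], solve([("top",a),("side",b)],[.55,-.2,.134])[0])
goto([.552,-.13,.24],93.5)
E
```

```text
(array([ 0.5484, -0.1313,  0.134 ]), array([ 0. ,  0.3, -0.4,  0. ])) [ 0.5485 -0.1305  0.134 ] [ 0.5483 -0.1331  0.134 ] [ 0.5486 -0.1307  0.1322]
(array([ 0.5513, -0.1785,  0.134 ]), array([-0. ,  0.3, -0.4, -0. ])) [ 0.5512 -0.1777  0.134 ] [ 0.5512 -0.1801  0.134 ] [ 0.5515 -0.178   0.1323]
(array([ 0.5546, -0.2216,  0.134 ]), array([ 0.1,  0.2, -0.3,  0. ])) [ 0.5548 -0.2209  0.134 ] [ 0.5545 -0.2228  0.134 ] [ 0.5548 -0.2212  0.1327]
(array([ 0.5576, -0.2684,  0.134 ]), array([ 0.1,  0.4, -0.5,  0.1])) [ 0.558  -0.2674  0.134 ] [ 0.5572 -0.2699  0.134 ] [ 0.5578 -0.2678  0.1321]
t 12.1 pos [0.3768 0.0396 0.2649] yang 3.4 q [-12.   1.  89.  -0.  90. -15.] w 0.0339 F [ 0.6 -0.3  0.2]
row [-179.7, 164.7, 24.8] spin -1.572
```

>>> move_arm(moves=[[-180, 161, 60, -1.577], [-180, 161, 60, -1.577], [-180, 161, 60, -1.577], [-180, 161, 60, -1.577], [-180, 161, 60, -1.577], [-180, 161, 60, -1.577], [-180, 161, 60, -1.577], [-180, 161, 60, -1.577], [-180, 161, 60, -1.577], [-180, 161, 60, -1.577], [-180, 161, 60, -1.577], [-180, 161, 60, -1.577], [-180, 161, 60, -1.577]], grip=0.64)

```text
time_s: 13.35
position: [0.5483, -0.1299, 0.205]
tool_rot: [[-0.998, -0.065, -0.0], [-0.065, 0.998, 0.0], [0.0, 0.0, -1.0]]
ft_force: [-0.4, 0.5, 0.1]
grip_width: 0.0307
```

```bash
python3 - <<'E'
from h2 import *
goto([.5485,-.131,.074],93.8)
crop("top","g1.png",140,240,180,310,6);crop("side","g2.png",100,220,280,400,6)
E
```

```text
t 13.3 pos [ 0.5483 -0.1299  0.205 ] yang 93.7 q [ -25.   23.   71.    0.   87. -119.] w 0.0307 F [-0.4  0.5  0.1]
row [-0.1, -1.1, 131.0] spin -0.002
```

View pics/g1.png

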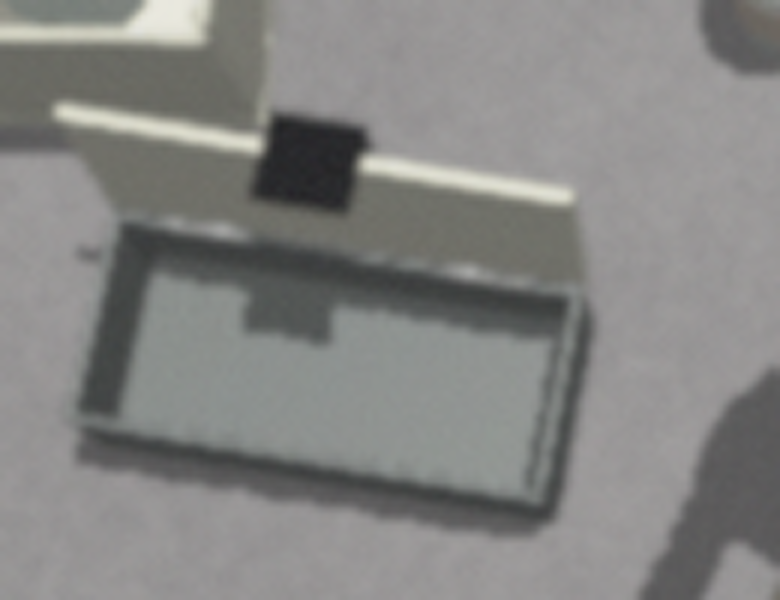

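View pics/g2.png

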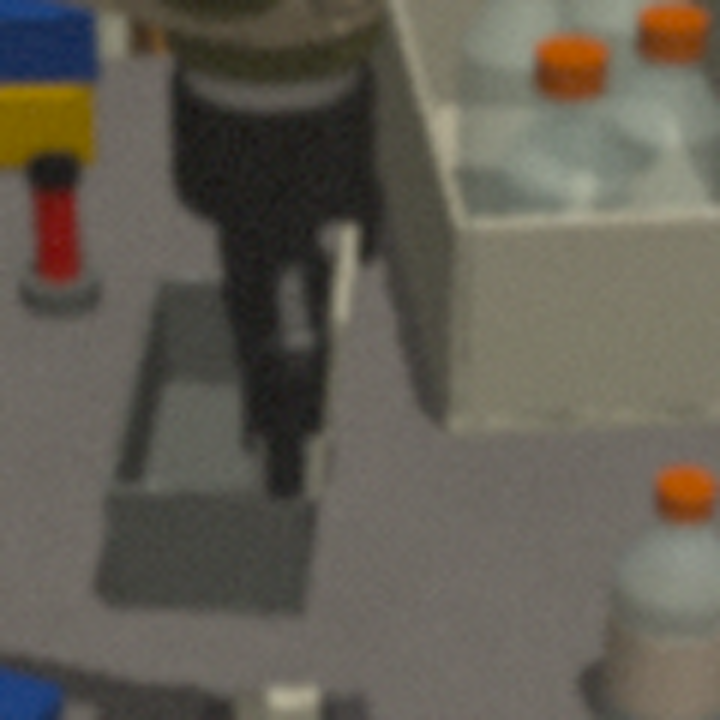

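```bash
python3 - <<'E'
from h2 import *
t=lambda X,Y:px("top",140,180,6,X,Y); s=lambda X,Y:px("side",100,280,6,X,Y)
obs=[("top",(-.053,.116,.078),t(76,425)),("top",(-.053,-.116,.078),t(550,505)),("top",(.053,-.116,.078),t(587,293)),("top",(.053,.116,.078),t(118,218)),
("side",(-.053,-.116,.078),s(108,492)),("side",(-.053,.116,.078),s(160,282)),("side",(.053,-.116,.078),s(318,500)),("side",(-.053,-.116,0),s(97,605)),("side",(.053,-.116,0),s(303,612))]
C=fit(obs,[.55,.23,-.15])
im=env.get_image("top");im2=env.get_image("side")
it=[(C,box(-.053,.053,-.116,.116,0,.078),(0,0,255)),(C,box(-.048,.048,-.111,.111,.005,.078),(0,255,0))]
for a,l in((1.75,.0),(1.9,.0)): it.append((C,[((.053+math.cos(math.pi-a)*.108,y1,.078+math.sin(a)*.108),(.053+math.cos(math.pi-a)*.108,-y1,.078+math.sin(a)*.108)) for y1 in(.118,)],(255,0,255 if a>1.8 else 0)))
draw("top",im,it,"g3.png",140,240,180,310,6);draw("side",im2,it,"g4.png",100,220,280,400,6)
E
```

```text
[ 0.5446  0.2265 -0.1468] deg -8.41
[[0.1, -1.0], [-0.1, 0.0], [-0.7, 0.6], [-1.0, 0.1], [-0.2, -1.2], [-1.0, -1.6], [-0.4, -2.2], [1.2, 1.8], [1.2, 0.3]]
```

View pics/g3.png

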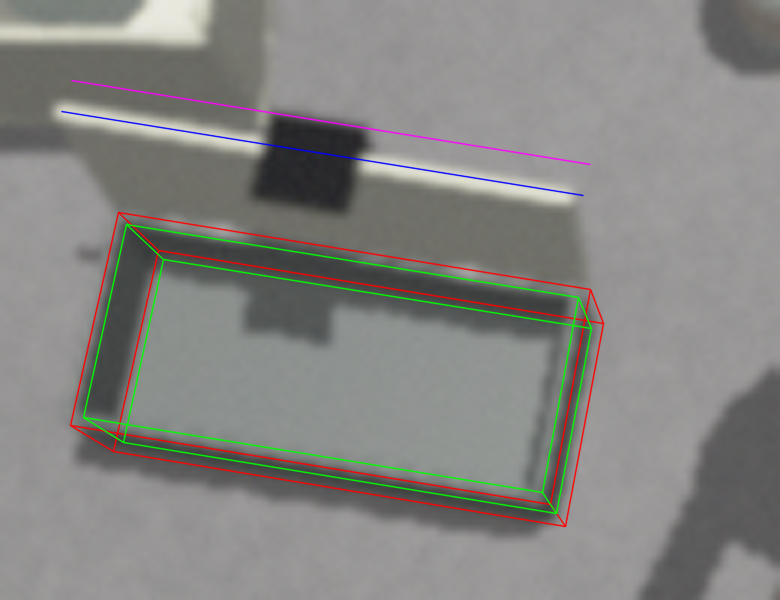

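View pics/g4.png

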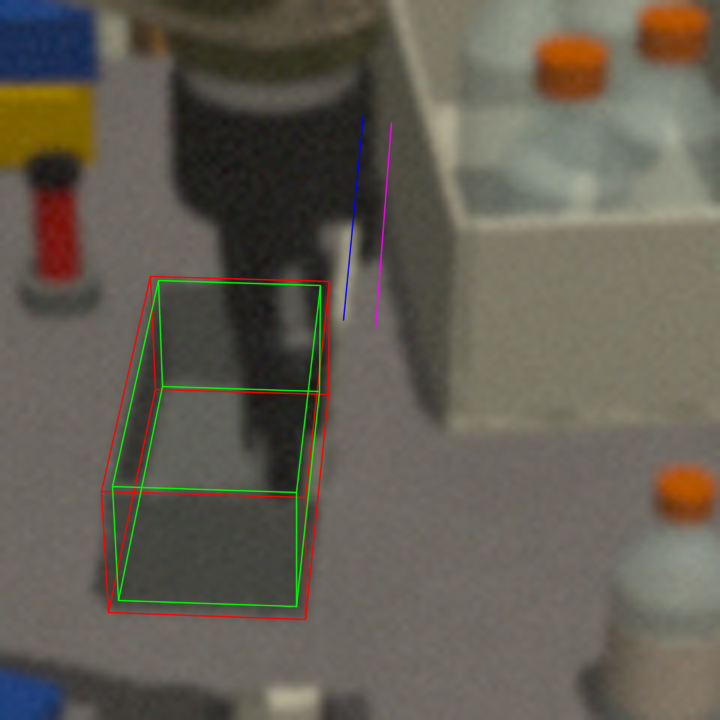

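>>> move_arm(moves=[[0, -1, 50, 0], [0, -1, 90, 0], [0, -1, 115, 0], [0, -1, 124, 0], [0, -1, 131, 0], [0, -1, 131, 0], [0, -1, 131, 0]])

```text
time_s: 14.25
position: [0.5491, -0.131, 0.0754]
tool_rot: [[-0.998, -0.067, 0.002], [-0.067, 0.998, -0.001], [-0.002, -0.001, -1.0]]
ft_force: [0.1, 0.6, 0.2]
grip_width: 0.0308
```

```bash
python3 - <<'E'
from h2 import *
goto([.5485,-.131,.074],93.8)
crop("side","g5.png",180,300,280,400,6)
E
```

```text
t 14.2 pos [ 0.5491 -0.131   0.0754] yang 93.8 q [ -25.   29.   82.   -0.   68. -119.] w 0.0308 F [0.1 0.6 0.2]
row [0.6, 0.1, 1.4] spin 0.001
```

View pics/g5.png

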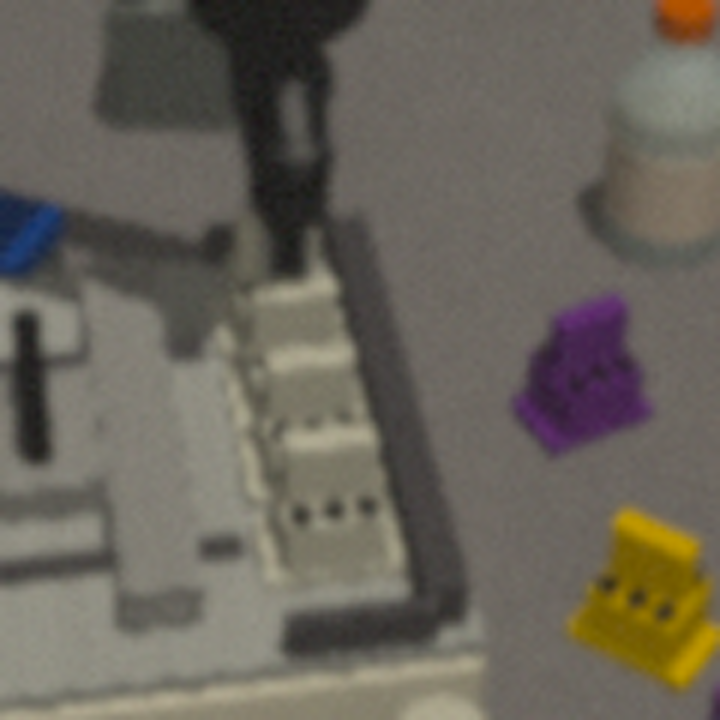

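>>> move_arm(moves=[[0, 0, 0, 0], [0, 0, 0, 0], [0, 0, 0, 0], [0, 0, 0, 0], [0, 0, 0, 0]], grip=1, grip_force=60)

```text
time_s: 14.8
position: [0.5489, -0.131, 0.075]
tool_rot: [[-0.998, -0.067, 0.002], [-0.067, 0.998, -0.001], [-0.002, -0.001, -1.0]]
ft_force: [-0.6, -1.4, 5.7]
grip_width: 0.0106
```

>>> move_arm(moves=[[0, 0, -10, 0], [0, 0, -30, 0], [0, 0, -60, 0], [0, 0, -100, 0], [0, 0, -130, 0], [0, 0, -130, 0]])

```text
time_s: 15.4
position: [0.5498, -0.1313, 0.2088]
tool_rot: [[-0.998, -0.067, 0.007], [-0.067, 0.998, -0.004], [-0.007, -0.004, -1.0]]
ft_force: [-0.4, -0.1, -1.5]
grip_width: 0.0104
```

```bash
python3 - <<'E'
from h2 import *
C=[.546,.2275,-math.radians(8.4)]
for y in(.078,.026,-.026,-.078): print(T(C,(0,y,0)).round(4))
goto([*T(C,(0,.078,0))[:2],.20],81.6)
crop("side","g6.png",120,300,260,400,4)
E
```

```text
[0.5574 0.3047 0.    ]
[0.5498 0.2532 0.    ]
[0.5422 0.2018 0.    ]
[0.5346 0.1503 0.    ]
t 15.4 pos [ 0.5498 -0.1313  0.2088] yang 93.9 q [ -25.   22.   70.    0.   87. -119.] w 0.0104 F [-0.4 -0.1 -1.5]
row [-36.8, 434.5, 7.4] spin 0.214
```

View pics/g6.png

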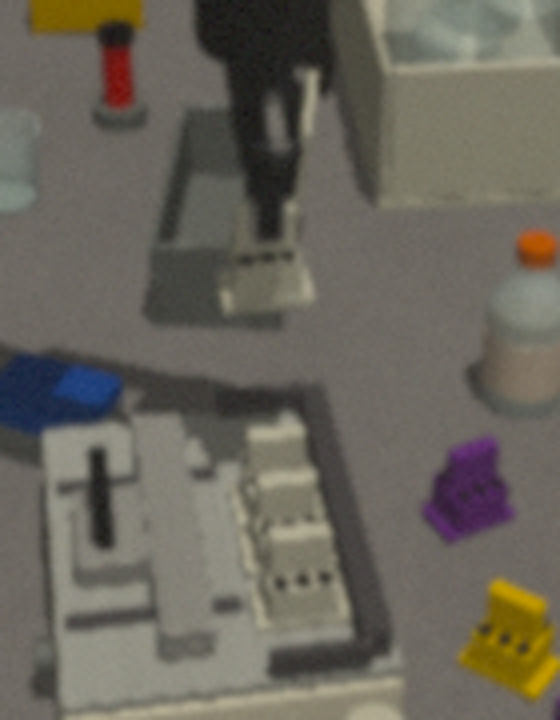

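```bash
python3 - <<'E'
from h2 import *
C=[.546,.2275,-math.radians(8.4)]
goto([*T(C,(-.006,.078,0))[:2],.20],81.6)
E
```

```text
t 15.4 pos [ 0.5489 -0.1309  0.2061] yang 93.9 q [ -25.   23.   71.    0.   86. -119.] w 0.0108 F [ 0.3  0.3 -1.6]
row [-31.9, 435.3, 5.4] spin 0.214
```

>>> move_arm(moves=[[-4, 40, 0, 0.02], [-7, 85, 0, 0.05], [-10, 130, 0, 0.07], [-14, 180, 0, 0.1], [-18, 230, 0, 0.12], [-22, 280, 0, 0.15], [-25, 330, 0, 0.17], [-28, 380, 0, 0.19], [-31, 420, 0, 0.214], [-32, 435, 0, 0.214], [-32, 435, 0, 0.214], [-32, 435, 0, 0.214], [-32, 435, 0, 0.214]])

```text
time_s: 16.75
position: [0.5513, 0.3039, 0.2039]
tool_rot: [[-0.989, 0.148, -0.001], [0.148, 0.989, -0.001], [0.001, -0.001, -1.0]]
ft_force: [0.1, -0.0, -1.0]
grip_width: 0.0103
```

```bash
python3 - <<'E'
from h2 import *
C=[.546,.2275,-math.radians(8.4)]
goto([*T(C,(-.006,.078,0))[:2],.012],81.6)
crop("side","h1.png",80,240,260,420,4);crop("top","h2.png",120,260,160,320,4)
E
```

```text
t 16.8 pos [0.5513 0.3039 0.2039] yang 81.5 q [ 18.  30.  59.  -0.  91. -63.] w 0.0103 F [ 0.1 -0.  -1. ]
row [-0.0, 1.7, 191.9] spin -0.002
```

View pics/h1.png

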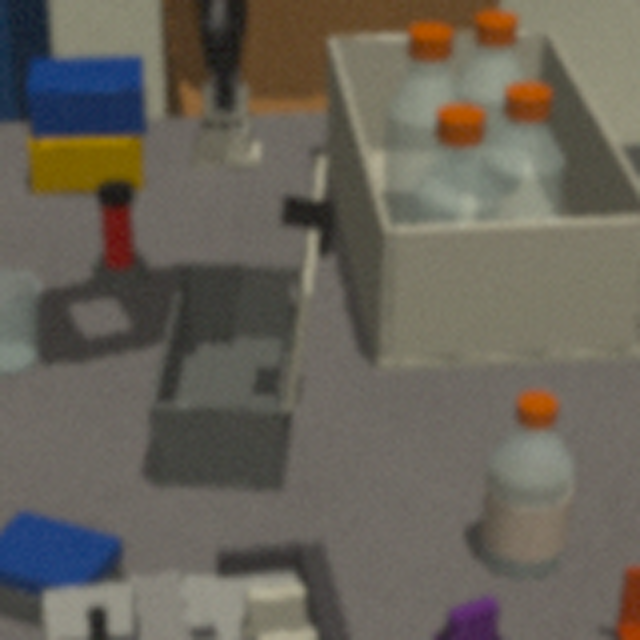

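View pics/h2.png

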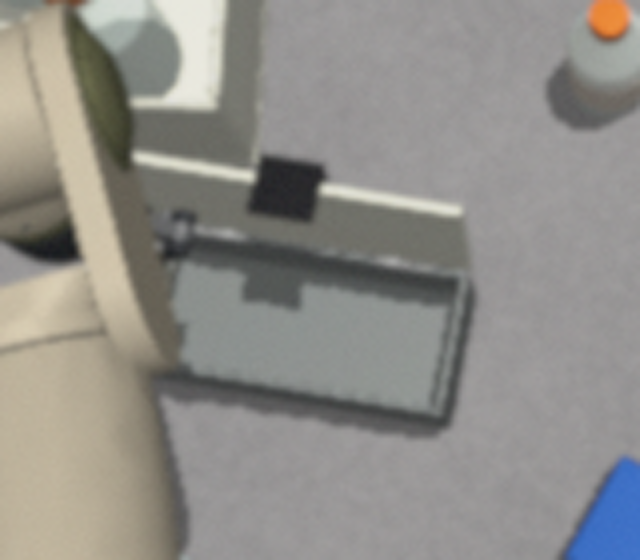

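```bash
python3 - <<'E'
from h2 import *
for z in(.165,.2,.264):
  u=proj("side",(.5513,.3039,z)); print(z,((u[1]-260+.5)*4,(u[0]-80+.5)*4))
print(proj("top",(.5513,.3039,.26)))
E
```

```text
0.165 (np.float64(228.6995856105616), np.float64(196.17646960584602))
0.2 (np.float64(227.82822275312014), np.float64(157.78682914966868))
0.264 (np.float64(226.16727106620328), np.float64(84.61026724864331))
[181.44646402 190.19149795]
```

>>> move_arm(moves=[[0, 2, 40, 0], [0, 2, 80, 0], [0, 2, 120, 0], [0, 2, 150, 0], [0, 2, 165, 0], [0, 2, 180, 0], [0, 2, 188, 0], [0, 2, 191, 0], [0, 2, 191, 0]])

```text
time_s: 17.75
position: [0.5517, 0.3072, 0.0134]
tool_rot: [[-0.989, 0.147, 0.0], [0.147, 0.989, 0.0], [-0.0, 0.0, -1.0]]
ft_force: [-0.1, 0.3, -0.2]
grip_width: 0.0103
```

```bash
python3 - <<'E'
from h2 import *
C=[.546,.2275,-math.radians(8.4)]
goto([*T(C,(-.006,.078,0))[:2],.012],81.6)
crop("side","h3.png",80,240,260,420,4);crop("top","h4.png",120,260,160,320,4)
E
```

```text
t 17.8 pos [0.5517 0.3072 0.0134] yang 81.6 q [ 18.  39.  74.  -0.  66. -63.] w 0.0103 F [-0.1  0.3 -0.2]
row [-0.0, -1.6, 1.4] spin -0.001
```

View pics/h3.png

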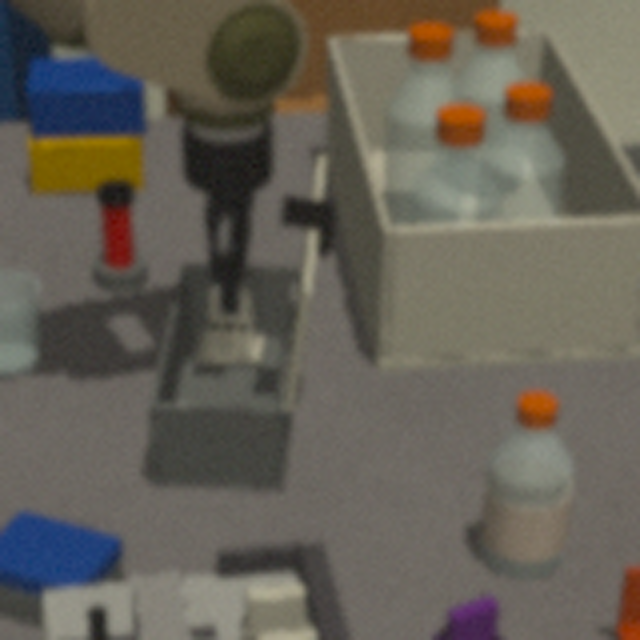

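View pics/h4.png

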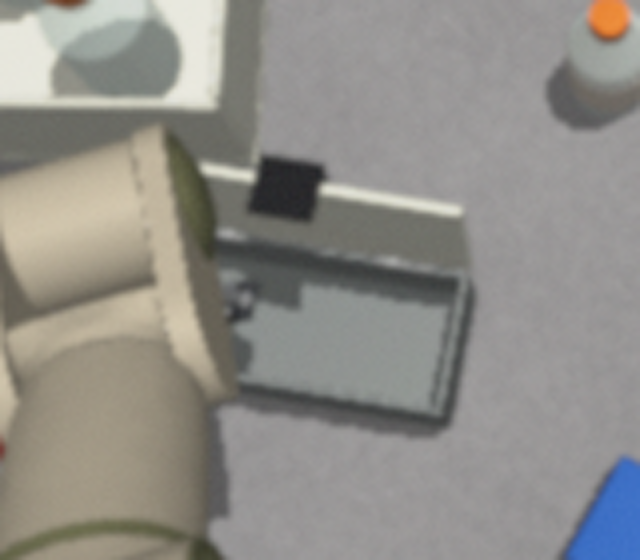

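>>> move_arm(moves=[[0, -1, 2, 0], [0, -1, 3, 0], [0, -1, 3, 0]])

```text
time_s: 18.15
position: [0.5512, 0.3064, 0.0102]
tool_rot: [[-0.989, 0.146, -0.0], [0.146, 0.989, -0.0], [-0.0, -0.0, -1.0]]
ft_force: [-0.2, 0.2, -0.3]
grip_width: 0.0106
```

>>> move_arm(moves=[[0, 0, 0, 0], [0, 0, 0, 0], [0, 0, 0, 0], [0, 0, -10, 0], [0, 0, -50, 0], [0, 0, -100, 0], [0, 0, -150, 0], [0, 0, -190, 0], [0, 0, -190, 0]], grip=0.72)

```text
time_s: 19.05
position: [0.5532, 0.3072, 0.2076]
tool_rot: [[-0.989, 0.146, 0.012], [0.146, 0.989, 0.004], [-0.011, 0.006, -1.0]]
ft_force: [0.8, -0.4, -0.4]
grip_width: 0.024
```

```bash
python3 - <<'E'
from h2 import *
goto([.5513,-.178,.205],93.8)
s=crop("side","h5.png",80,320,260,420,3);crop("side","h6.png",195,315,255,375,6,s)
E
```

```text
t 19.1 pos [0.5532 0.3072 0.2076] yang 81.6 q [ 18.  30.  59.   0.  91. -63.] w 0.024 F [ 0.8 -0.4 -0.4]
row [-69.0, -480.3, 0.6] spin -0.213
```

View pics/h5.png

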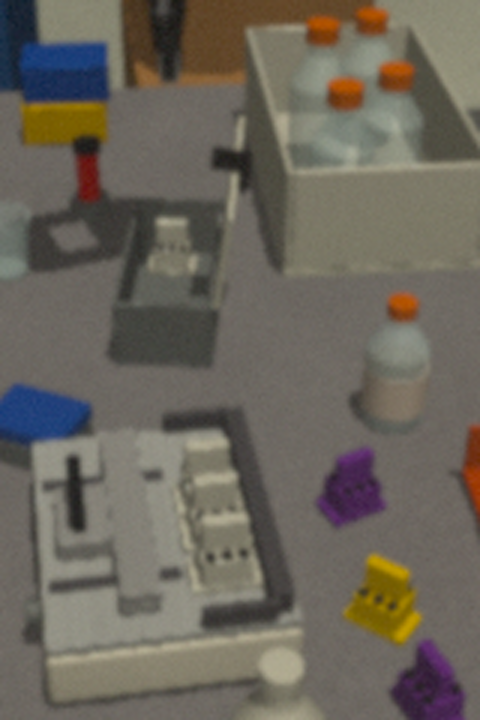

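View pics/h6.png

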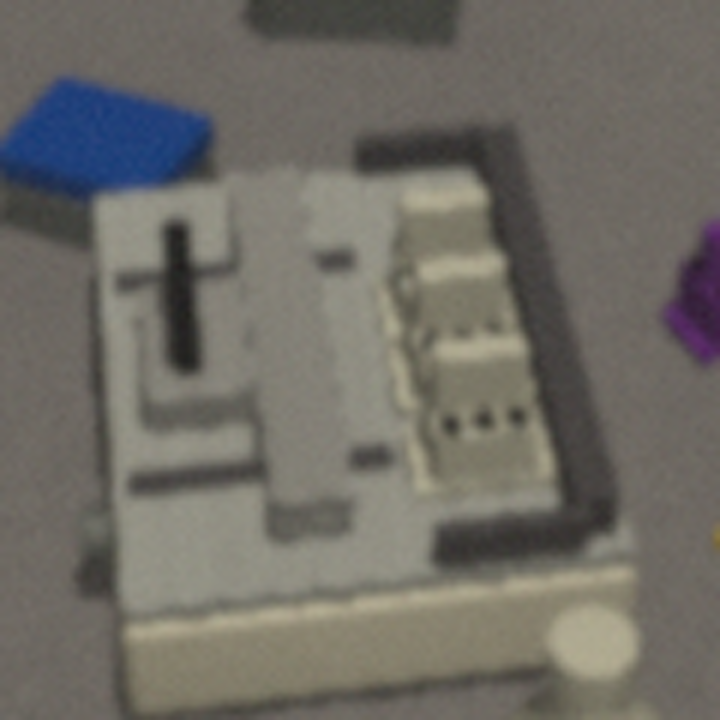

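>>> move_arm(moves=[[-7, -45, 0, -0.03], [-14, -95, 0, -0.06], [-22, -145, 0, -0.09], [-29, -195, 0, -0.11], [-36, -245, 0, -0.13], [-43, -295, 0, -0.16], [-50, -345, 0, -0.18], [-57, -395, 0, -0.2], [-64, -440, 0, -0.213], [-68, -475, 0, -0.213], [-69, -480, 0, -0.213], [-69, -480, 0, -0.213], [-69, -480, 0, -0.213]], grip=0.64)

```text
time_s: 20.4
position: [0.5492, -0.1772, 0.1997]
tool_rot: [[-0.998, -0.067, -0.001], [-0.067, 0.998, 0.001], [0.001, 0.001, -1.0]]
ft_force: [0.0, -0.3, 0.3]
grip_width: 0.0306
```

```bash
python3 - <<'E'
from h2 import *
goto([.5513,-.178,.075],93.8)
E
```

```text
t 20.4 pos [ 0.5492 -0.1772  0.1997] yang 93.8 q [ -30.   24.   69.    0.   87. -123.] w 0.0306 F [ 0.  -0.3  0.3]
row [-2.2, -1.1, 124.7] spin 0.001
```

Three ribs are unmoved at (444,198), (461,266), (479,347) in the crop. Picking the second.

>>> move_arm(moves=[[-2, -1, 50, 0], [-2, -1, 90, 0], [-2, -1, 112, 0], [-2, -1, 120, 0], [-2, -1, 125, 0], [-2, -1, 125, 0], [-2, -1, 125, 0]])

```text
time_s: 21.1
position: [0.5521, -0.1794, 0.0764]
tool_rot: [[-0.998, -0.067, 0.002], [-0.067, 0.998, -0.001], [-0.002, -0.001, -1.0]]
ft_force: [-0.3, 0.4, 0.3]
grip_width: 0.0308
```

>>> move_arm(moves=[[0, 0, 0, 0], [0, 0, 0, 0], [0, 0, 0, 0], [0, 0, 0, 0], [0, 0, 0, 0]], grip=1)

```text
time_s: 21.6
position: [0.5518, -0.1796, 0.0761]
tool_rot: [[-0.998, -0.066, 0.001], [-0.066, 0.998, -0.001], [-0.001, -0.001, -1.0]]
ft_force: [-1.1, 1.3, 5.6]
grip_width: 0.0106
```

>>> move_arm(moves=[[0, 0, -10, 0], [0, 0, -30, 0], [0, 0, -60, 0], [0, 0, -100, 0], [0, 0, -130, 0], [0, 0, -130, 0], [0, 0, -130, 0]])

```text
time_s: 22.3
position: [0.5512, -0.1792, 0.2051]
tool_rot: [[-0.998, -0.066, 0.0], [-0.066, 0.998, -0.0], [-0.0, -0.0, -1.0]]
ft_force: [-0.1, -0.1, -1.6]
grip_width: 0.0107
```

```bash
python3 - <<'E'
from h2 import *
C=[.546,.2275,-math.radians(8.4)]
goto([*T(C,(-.006,.026,0))[:2],.205],81.6)
crop("side","i1.png",120,300,260,400,4)
E
```

```text
t 22.3 pos [ 0.5512 -0.1792  0.2051] yang 93.8 q [ -30.   24.   68.   -0.   88. -124.] w 0.0107 F [-0.1 -0.1 -1.6]
row [-21.4, 432.9, 0.1] spin 0.213
```

View pics/i1.png

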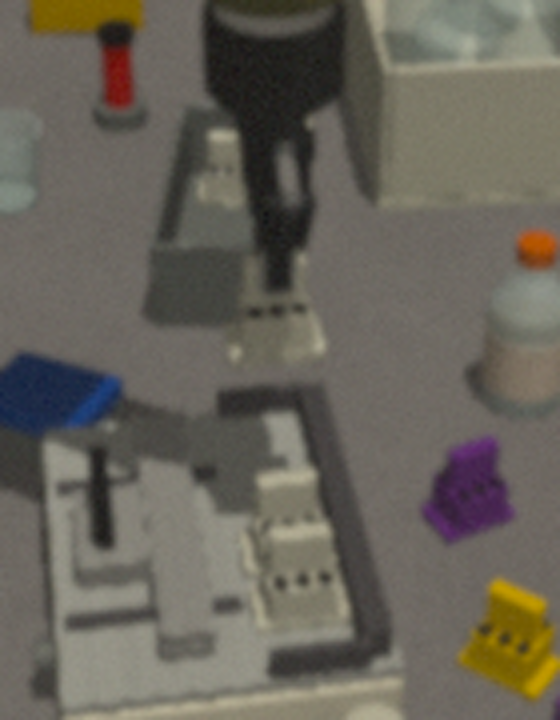

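>>> move_arm(moves=[[-2, 40, 0, 0.02], [-4, 85, 0, 0.05], [-6, 130, 0, 0.07], [-9, 180, 0, 0.1], [-12, 230, 0, 0.12], [-15, 280, 0, 0.15], [-17, 330, 0, 0.17], [-19, 380, 0, 0.19], [-21, 420, 0, 0.213], [-21, 433, 0, 0.213], [-21, 433, 0, 0.213], [-21, 433, 0, 0.213], [-21, 433, 0, 0.213], [-21, 433, 0, 0.213]])

```text
time_s: 23.75
position: [0.544, 0.2527, 0.2051]
tool_rot: [[-0.989, 0.148, -0.0], [0.148, 0.989, -0.0], [0.0, -0.0, -1.0]]
ft_force: [0.0, 0.1, -1.0]
grip_width: 0.0105
```

```bash
python3 - <<'E'
from h2 import *
C=[.546,.2275,-math.radians(8.4)]
goto([*T(C,(-.006,.026,0))[:2],.012],81.6)
crop("side","i2.png",80,240,260,420,4);crop("top","i3.png",120,260,160,320,4)
E
```

```text
t 23.8 pos [0.544  0.2527 0.2051] yang 81.5 q [ 14.  26.  65.  -0.  89. -68.] w 0.0105 F [ 0.   0.1 -1. ]
row [0.3, 1.5, 193.1] spin -0.002
```

View pics/i2.png

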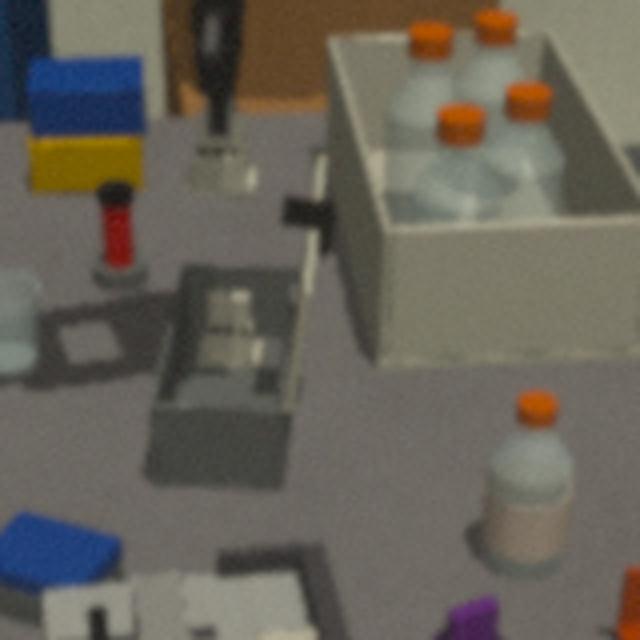

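View pics/i3.png

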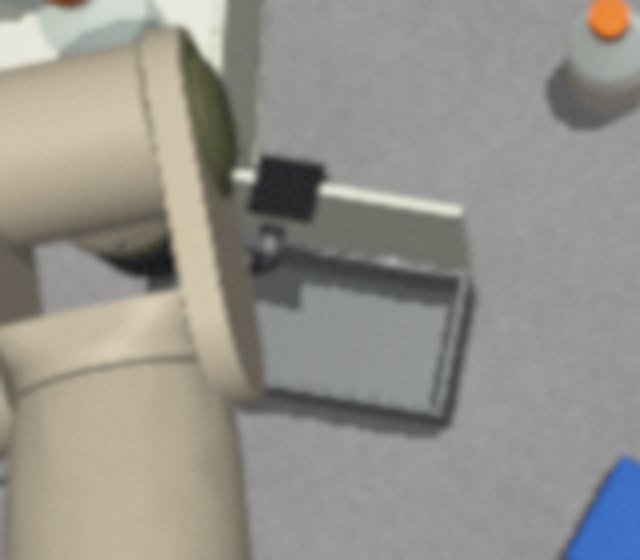

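>>> move_arm(moves=[[0, 1, 40, 0], [0, 1, 80, 0], [0, 1, 120, 0], [0, 1, 150, 0], [0, 1, 165, 0], [0, 1, 180, 0], [0, 1, 188, 0], [0, 1, 192, 0], [0, 1, 194, 0], [0, 1, 194, 0]])

```text
time_s: 24.85
position: [0.5441, 0.255, 0.0115]
tool_rot: [[-0.989, 0.146, 0.001], [0.146, 0.989, 0.0], [-0.001, 0.0, -1.0]]
ft_force: [0.5, 0.8, -1.1]
grip_width: 0.0106
```

>>> move_arm(moves=[[0, 0, 0, 0], [0, 0, 0, 0], [0, 0, 0, 0], [0, 0, -10, 0], [0, 0, -50, 0], [0, 0, -100, 0], [0, 0, -150, 0], [0, 0, -193, 0], [0, 0, -193, 0], [0, 0, -193, 0]], grip=0.72)

```text
time_s: 25.85
position: [0.5439, 0.2551, 0.2053]
tool_rot: [[-0.989, 0.146, 0.002], [0.146, 0.989, 0.001], [-0.002, 0.001, -1.0]]
ft_force: [-0.4, -0.5, 0.1]
grip_width: 0.0238
```

```bash
python3 - <<'E'
from h2 import *
goto([.5546,-.2213,.205],93.8)
s=crop("side","i4.png",80,240,260,420,4);crop("side","i5.png",195,315,255,375,6,s)
E
```

```text
t 25.9 pos [0.5439 0.2551 0.2053] yang 81.6 q [ 14.  26.  64.   0.  89. -68.] w 0.0238 F [-0.4 -0.5  0.1]
row [-80.3, -469.7, 0.1] spin -0.213
```

View pics/i4.png

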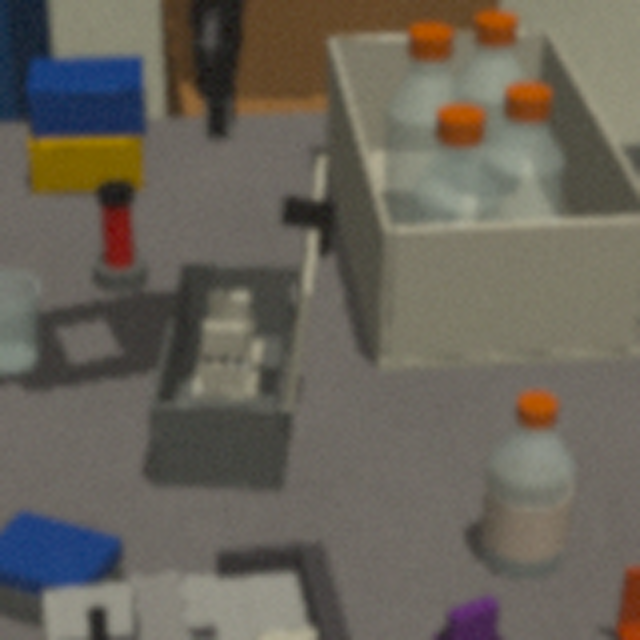

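View pics/i5.png

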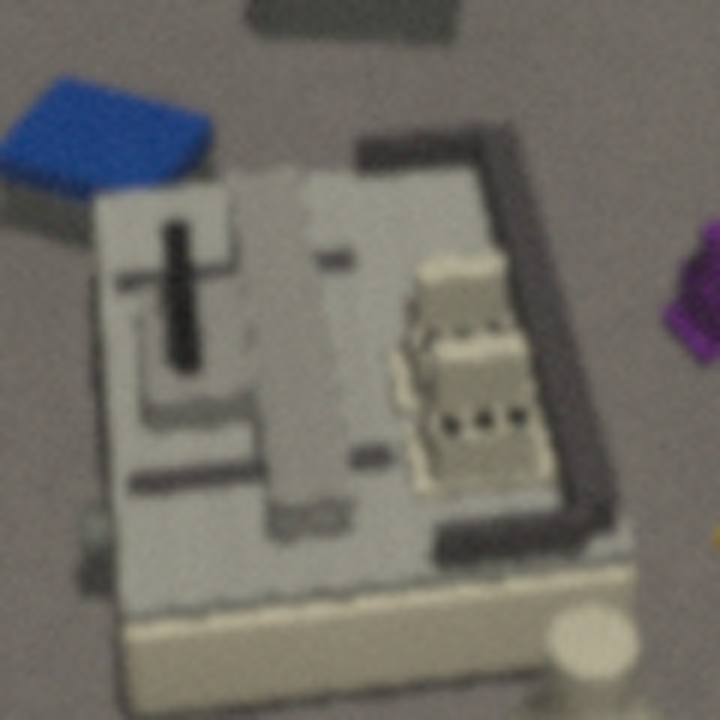

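>>> move_arm(moves=[[-8, -45, 0, -0.03], [-16, -95, 0, -0.06], [-25, -145, 0, -0.09], [-34, -195, 0, -0.11], [-42, -245, 0, -0.13], [-51, -295, 0, -0.16], [-60, -345, 0, -0.18], [-68, -395, 0, -0.2], [-76, -440, 0, -0.213], [-80, -468, 0, -0.213], [-80, -470, 0, -0.213], [-80, -470, 0, -0.213], [-80, -470, 0, -0.213]], grip=0.64)

```text
time_s: 27.2
position: [0.5541, -0.2203, 0.2035]
tool_rot: [[-0.998, -0.067, -0.001], [-0.067, 0.998, 0.001], [0.001, 0.001, -1.0]]
ft_force: [0.3, 0.4, 0.6]
grip_width: 0.0312
```

```bash
python3 - <<'E'
from h2 import *
goto([.5546,-.2213,.075],93.8)
E
```

```text
t 27.2 pos [ 0.5541 -0.2203  0.2035] yang 93.9 q [ -33.   26.   65.    0.   89. -127.] w 0.0312 F [0.3 0.4 0.6]
row [-0.6, -1.2, 128.5] spin 0.001
```

>>> move_arm(moves=[[0, -1, 50, 0], [0, -1, 90, 0], [0, -1, 115, 0], [0, -1, 124, 0], [0, -1, 128, 0], [0, -1, 128, 0], [0, -1, 128, 0]])

```text
time_s: 27.9
position: [0.555, -0.2227, 0.0776]
tool_rot: [[-0.998, -0.067, 0.002], [-0.067, 0.998, -0.001], [-0.002, -0.002, -1.0]]
ft_force: [0.3, -0.2, -0.4]
grip_width: 0.0306
```

>>> move_arm(moves=[[0, 0, 0, 0], [0, 0, 0, 0], [0, 0, 0, 0], [0, 0, 0, 0], [0, 0, 0, 0]], grip=1)

```text
time_s: 28.4
position: [0.5547, -0.2228, 0.0771]
tool_rot: [[-0.998, -0.066, 0.002], [-0.066, 0.998, -0.001], [-0.001, -0.001, -1.0]]
ft_force: [-0.0, 1.3, 6.2]
grip_width: 0.011
```

>>> move_arm(moves=[[0, 0, -10, 0], [0, 0, -30, 0], [0, 0, -60, 0], [0, 0, -100, 0], [0, 0, -130, 0], [0, 0, -130, 0], [0, 0, -130, 0]])

```text
time_s: 29.1
position: [0.5541, -0.2225, 0.2063]
tool_rot: [[-0.998, -0.066, 0.0], [-0.066, 0.998, -0.0], [-0.0, -0.0, -1.0]]
ft_force: [0.3, 0.3, -1.4]
grip_width: 0.0101
```

```bash
python3 - <<'E'
from h2 import *
C=[.546,.2275,-math.radians(8.4)]
goto([*T(C,(-.006,-.027,0))[:2],.205],81.6)
crop("side","j1.png",100,320,230,400,3)
E
```

```text
t 29.1 pos [ 0.5541 -0.2225  0.2063] yang 93.8 q [ -33.   26.   65.   -0.   89. -127.] w 0.0101 F [ 0.3  0.3 -1.4]
row [-10.1, 424.4, 1.2] spin 0.213
```

View pics/j1.png

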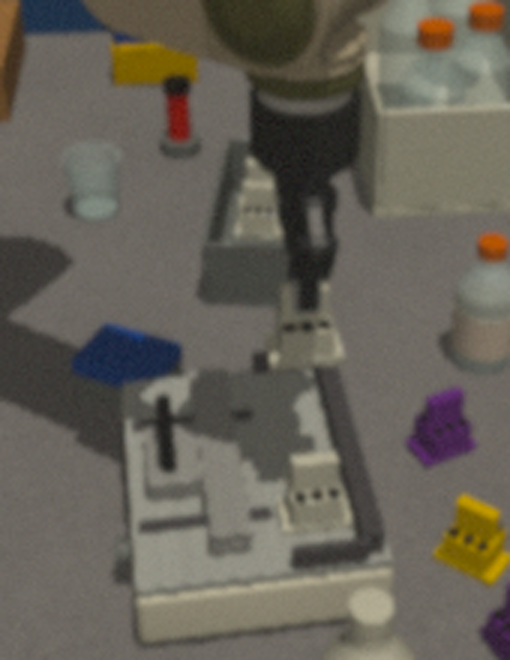

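>>> move_arm(moves=[[-1, 40, 0, 0.02], [-2, 85, 0, 0.05], [-3, 130, 0, 0.07], [-4, 180, 0, 0.1], [-5, 230, 0, 0.12], [-7, 280, 0, 0.15], [-8, 330, 0, 0.17], [-9, 380, 0, 0.19], [-10, 415, 0, 0.213], [-10, 424, 0, 0.213], [-10, 424, 0, 0.213], [-10, 424, 0, 0.213], [-10, 424, 0, 0.213], [-10, 424, 0, 0.213]])

```text
time_s: 30.55
position: [0.5364, 0.1999, 0.2061]
tool_rot: [[-0.989, 0.148, -0.0], [0.148, 0.989, -0.0], [0.0, -0.0, -1.0]]
ft_force: [0.1, 0.3, -1.0]
grip_width: 0.0106
```

```bash
python3 - <<'E'
from h2 import *
C=[.546,.2275,-math.radians(8.4)]
goto([*T(C,(-.006,-.027,0))[:2],.013],81.6)
crop("side","j2.png",80,240,260,420,4);crop("top","j3.png",120,260,160,320,4)
E
```

```text
t 30.6 pos [0.5364 0.1999 0.2061] yang 81.5 q [  9.  24.  69.  -0.  87. -73.] w 0.0106 F [ 0.1  0.3 -1. ]
row [0.5, 1.7, 193.1] spin -0.002
```

View pics/j2.png

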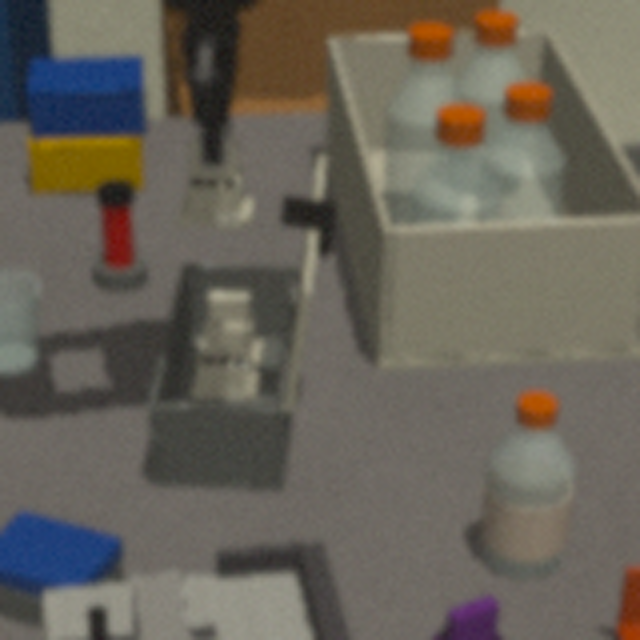

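View pics/j3.png

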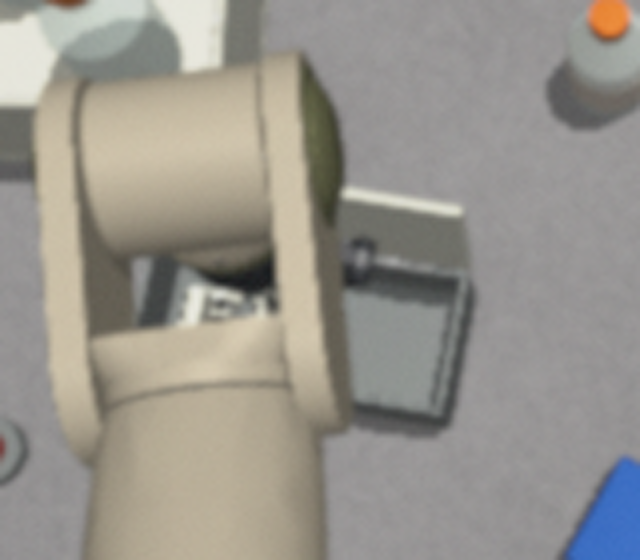

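>>> move_arm(moves=[[0, 1, 40, 0], [0, 1, 80, 0], [0, 1, 120, 0], [0, 1, 150, 0], [0, 1, 165, 0], [0, 1, 180, 0], [0, 1, 188, 0], [0, 1, 192, 0], [0, 1, 194, 0], [0, 1, 194, 0]])

```text
time_s: 31.65
position: [0.5367, 0.2022, 0.0126]
tool_rot: [[-0.989, 0.146, 0.001], [0.146, 0.989, 0.0], [-0.001, 0.0, -1.0]]
ft_force: [-0.5, 0.1, -0.3]
grip_width: 0.0105
```

>>> move_arm(moves=[[0, 0, 0, 0], [0, 0, 0, 0], [0, 0, 0, 0], [0, 0, -10, 0], [0, 0, -50, 0], [0, 0, -100, 0], [0, 0, -150, 0], [0, 0, -193, 0], [0, 0, -193, 0], [0, 0, -193, 0]], grip=0.72)

```text
time_s: 32.65
position: [0.5364, 0.2022, 0.2063]
tool_rot: [[-0.989, 0.146, 0.002], [0.146, 0.989, 0.0], [-0.002, 0.001, -1.0]]
ft_force: [0.5, -0.7, -1.2]
grip_width: 0.0243
```

```bash
python3 - <<'E'
from h2 import *
goto([.5576,-.268,.205],93.8)
s=crop("side","j4.png",80,240,260,420,4);crop("side","j5.png",195,315,255,375,5,s)
E
```

```text
t 32.6 pos [0.5364 0.2022 0.2063] yang 81.6 q [  9.  24.  69.  -0.  87. -73.] w 0.0243 F [ 0.5 -0.7 -1.2]
row [-89.7, -462.0, 1.2] spin -0.213
```

View pics/j4.png

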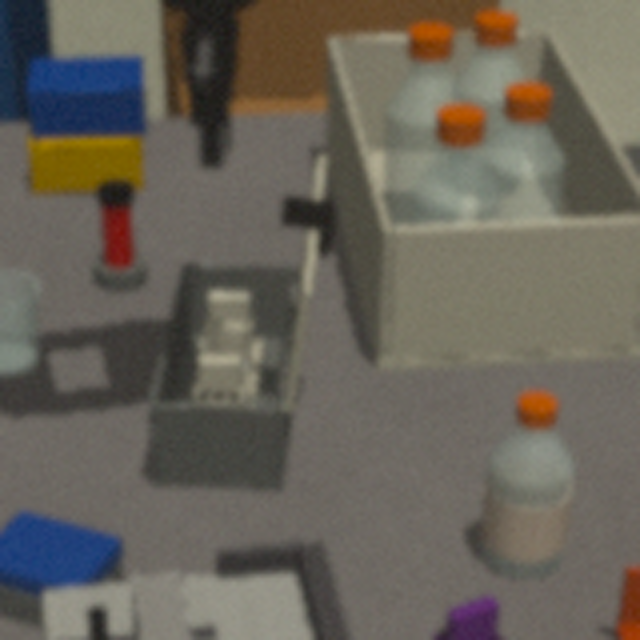

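View pics/j5.png

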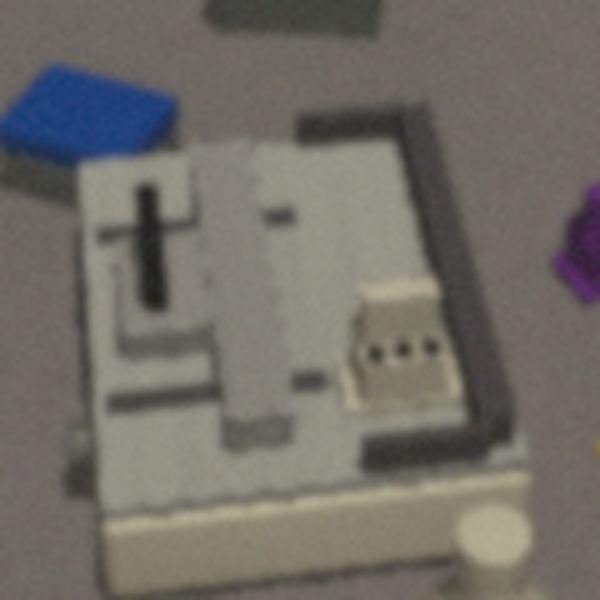

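>>> move_arm(moves=[[-8, -45, 0, -0.03], [-18, -95, 0, -0.06], [-28, -145, 0, -0.09], [-38, -195, 0, -0.11], [-47, -245, 0, -0.13], [-57, -295, 0, -0.16], [-67, -345, 0, -0.18], [-77, -395, 0, -0.2], [-86, -440, 0, -0.213], [-90, -460, 0, -0.213], [-90, -463, 0, -0.213], [-90, -463, 0, -0.213], [-90, -463, 0, -0.213]], grip=0.64)

```text
time_s: 34.0
position: [0.5576, -0.2676, 0.2046]
tool_rot: [[-0.998, -0.067, -0.001], [-0.067, 0.998, 0.001], [0.001, 0.001, -1.0]]
ft_force: [0.3, -0.2, 0.5]
grip_width: 0.0307
```

```bash
python3 - <<'E'
from h2 import *
goto([.5576,-.2675,.076],93.8)
E
```

```text
t 34.0 pos [ 0.5576 -0.2676  0.2046] yang 93.9 q [ -37.   28.   61.    0.   90. -130.] w 0.0307 F [ 0.3 -0.2  0.5]
row [-0.1, -0.0, 128.6] spin 0.001
```

>>> move_arm(moves=[[0, 1, 50, 0], [0, 1, 90, 0], [0, 1, 115, 0], [0, 1, 124, 0], [0, 1, 129, 0], [0, 1, 129, 0], [0, 1, 129, 0]])

```text
time_s: 34.7
position: [0.5583, -0.2682, 0.0776]
tool_rot: [[-0.998, -0.066, 0.002], [-0.066, 0.998, -0.001], [-0.002, -0.002, -1.0]]
ft_force: [0.1, -0.2, -0.0]
grip_width: 0.0305
```

>>> move_arm(moves=[[0, 0, 0, 0], [0, 0, 0, 0], [0, 0, 0, 0], [0, 0, 0, 0], [0, 0, 0, 0]], grip=1)

```text
time_s: 35.2
position: [0.5582, -0.2683, 0.0774]
tool_rot: [[-0.998, -0.066, 0.002], [-0.066, 0.998, -0.001], [-0.002, -0.001, -1.0]]
ft_force: [-0.9, 0.7, 5.8]
grip_width: 0.0104
```

>>> move_arm(moves=[[0, 0, -10, 0], [0, 0, -30, 0], [0, 0, -60, 0], [0, 0, -100, 0], [0, 0, -130, 0], [0, 0, -130, 0], [0, 0, -130, 0]])

```text
time_s: 35.9
position: [0.5575, -0.268, 0.2064]
tool_rot: [[-0.998, -0.066, 0.0], [-0.066, 0.998, -0.0], [-0.0, -0.0, -1.0]]
ft_force: [-1.1, 0.2, -2.3]
grip_width: 0.0108
```

```bash
python3 - <<'E'
from h2 import *
C=[.546,.2275,-math.radians(8.4)]
goto([*T(C,(-.006,-.079,0))[:2],.205],81.6)
crop("side","k1.png",100,320,230,400,3)
crop("top","k2.png",130,240,180,320,5)
E
```

```text
t 35.9 pos [ 0.5575 -0.268   0.2064] yang 93.8 q [ -37.   28.   61.   -0.   91. -130.] w 0.0108 F [-1.1  0.2 -2.3]
row [1.2, 419.2, 1.3] spin 0.213
```

View pics/k1.png

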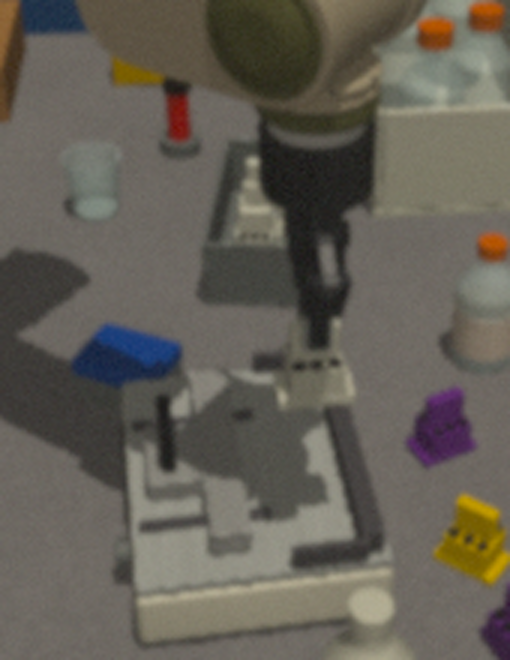

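View pics/k2.png

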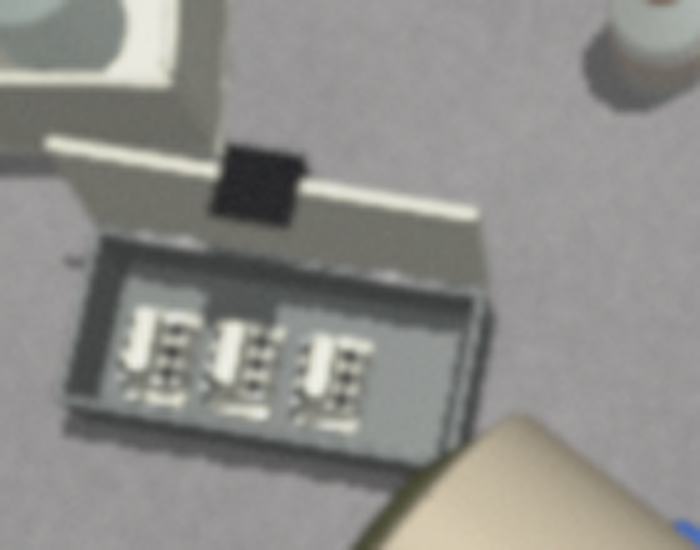

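>>> move_arm(moves=[[0, 40, 0, 0.02], [0, 85, 0, 0.05], [0, 130, 0, 0.07], [0, 180, 0, 0.1], [0, 230, 0, 0.12], [1, 280, 0, 0.15], [1, 330, 0, 0.17], [1, 380, 0, 0.19], [1, 410, 0, 0.213], [1, 420, 0, 0.213], [1, 420, 0, 0.213], [1, 420, 0, 0.213], [1, 420, 0, 0.213], [1, 420, 0, 0.213]])

```text
time_s: 37.4
position: [0.5291, 0.1498, 0.206]
tool_rot: [[-0.989, 0.148, -0.0], [0.148, 0.989, -0.0], [0.0, -0.0, -1.0]]
ft_force: [0.7, -0.1, -1.7]
grip_width: 0.0103
```

```bash
python3 - <<'E'
from h2 import *
C=[.546,.2275,-math.radians(8.4)]
goto([*T(C,(-.006,-.0775,0))[:2],.013],81.6)
crop("side","l2.png",80,240,260,420,4)
E
```

```text
t 37.4 pos [0.5291 0.1498 0.206 ] yang 81.5 q [  3.  21.  73.  -0.  86. -78.] w 0.0103 F [ 0.7 -0.1 -1.7]
row [0.6, 1.9, 193.0] spin -0.002
```

View pics/l2.png

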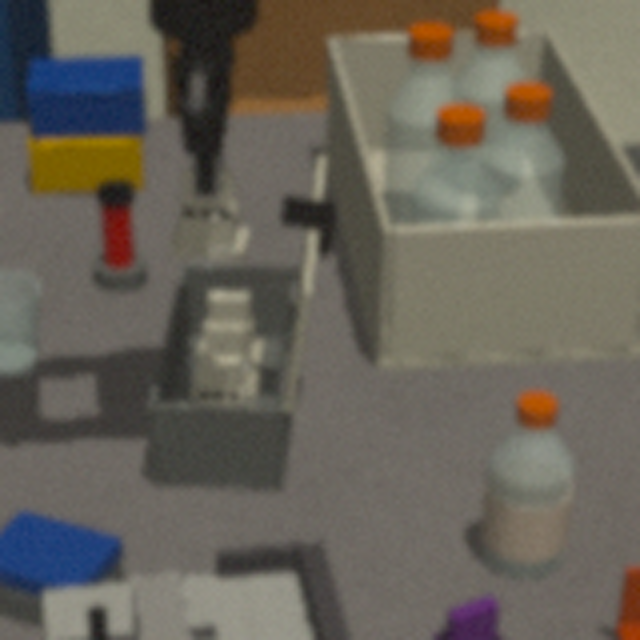

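>>> move_arm(moves=[[0, 1, 40, 0], [0, 1, 80, 0], [0, 1, 120, 0], [0, 1, 145, 0], [0, 1, 160, 0], [0, 1, 175, 0], [0, 1, 185, 0], [0, 1, 190, 0], [0, 1, 194, 0], [0, 1, 194, 0]])

```text
time_s: 38.45
position: [0.5294, 0.1519, 0.0127]
tool_rot: [[-0.989, 0.146, 0.001], [0.146, 0.989, 0.0], [-0.001, 0.0, -1.0]]
ft_force: [-0.3, 0.2, -1.3]
grip_width: 0.0106
```

>>> move_arm(moves=[[0, 0, 0, 0], [0, 0, 0, 0], [0, 0, 0, 0], [0, 0, -10, 0], [0, 0, -50, 0], [0, 0, -100, 0], [0, 0, -150, 0], [0, 0, -193, 0], [0, 0, -193, 0], [0, 0, -193, 0]], grip=0.72)

```text
time_s: 39.45
position: [0.529, 0.152, 0.2062]
tool_rot: [[-0.989, 0.146, 0.002], [0.146, 0.989, 0.0], [-0.002, 0.0, -1.0]]
ft_force: [0.3, -0.2, -1.2]
grip_width: 0.0239
```

```bash
python3 - <<'E'
from h2 import *
C=[.546,.2275,-math.radians(8.4)]
goto([*T(C,(.125,-.075,0))[:2],.22],81.6)
E
```

```text
t 39.5 pos [0.529  0.152  0.2062] yang 81.6 q [  4.  21.  73.   0.  86. -78.] w 0.0239 F [ 0.3 -0.2 -1.2]
row [-130.8, 2.2, -13.6] spin -0.0
```

>>> move_arm(moves=[[60, -50, -15, 0], [60, -100, -15, 0], [60, -150, -15, 0], [60, -180, -15, 0], [60, -180, -15, 0], [60, -180, -15, 0]], grip=1)

```text
time_s: 40.05
position: [0.4426, -0.018, 0.2192]
tool_rot: [[-0.989, 0.149, -0.002], [0.149, 0.989, 0.001], [0.002, 0.001, -1.0]]
ft_force: [-0.1, 0.4, 0.1]
grip_width: -0.0001
```

```bash
python3 - <<'E'
from h2 import *
C=[.546,.2275,-math.radians(8.4)]
goto([*T(C,(.125,-.075,0))[:2],.22],81.6)
crop("top","m1.png",130,240,180,320,5);crop("side","m2.png",100,320,240,420,3)
E
```

```text
t 40.0 pos [ 0.4426 -0.018   0.2192] yang 81.4 q [-18.  10.  87.   0.  83. -99.] w -0.0001 F [-0.1  0.4  0.1]
row [-190.9, 183.5, -1.2] spin -0.003
```

View pics/m1.png

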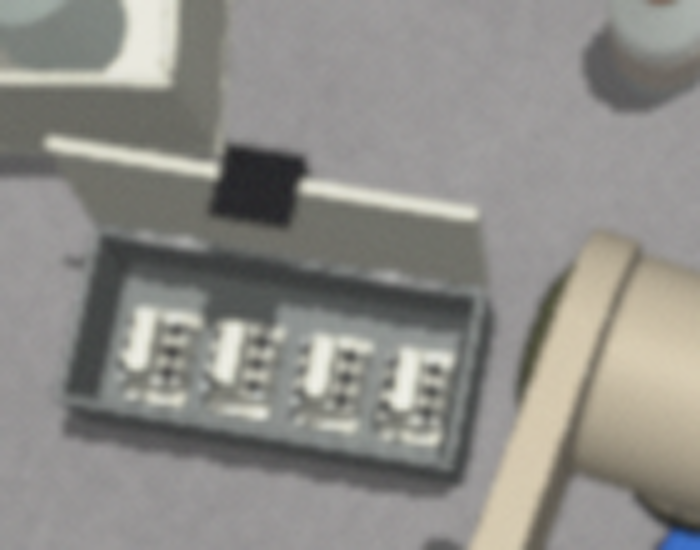

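View pics/m2.png

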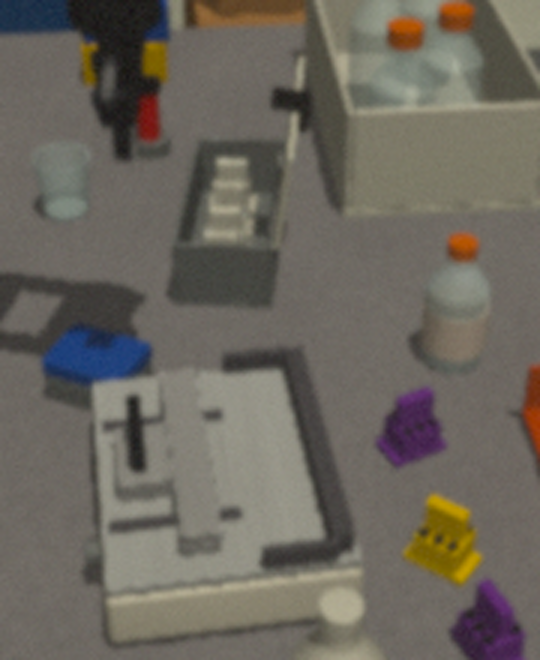

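>>> move_arm(moves=[[-50, 20, -10, 0], [-95, 40, -15, 0], [-140, 60, -15, 0], [-180, 90, -15, 0], [-191, 130, -15, 0], [-191, 170, -15, 0], [-191, 183, -15, 0], [-191, 183, -15, 0], [-191, 183, -15, 0]])

```text
time_s: 41.05
position: [0.6586, 0.1359, 0.2349]
tool_rot: [[-0.989, 0.145, -0.0], [0.145, 0.989, -0.0], [0.0, -0.0, -1.0]]
ft_force: [-0.2, -0.4, 0.1]
grip_width: 0.0001
```

```bash
python3 - <<'E'
from h2 import *
C=[.546,.2275,-math.radians(8.4)]
goto([*T(C,(.125,-.075,0))[:2],.122],81.6)
crop("top","n1.png",110,250,170,350,4);crop("side","n2.png",80,240,260,420,4)
E
```

```text
t 41.0 pos [0.6586 0.1359 0.2349] yang 81.6 q [  2.  34.  47.  -0.  99. -80.] w 0.0001 F [-0.2 -0.4  0.1]
row [-0.2, -0.8, 112.9] spin 0.001
```

View pics/n1.png

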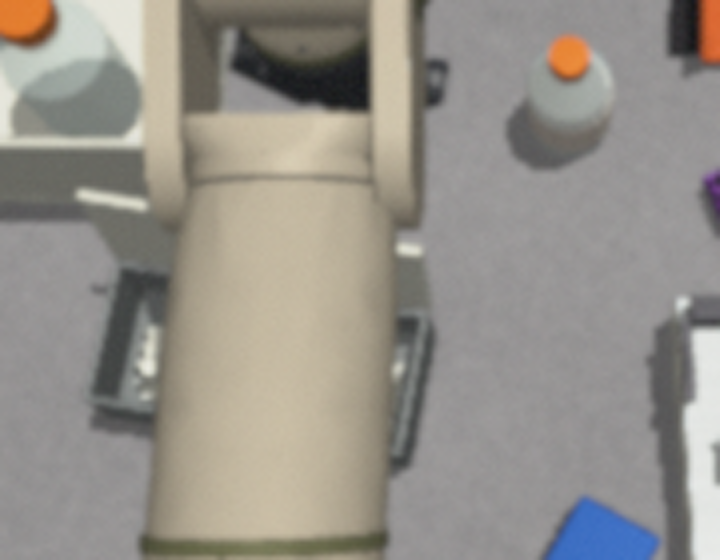

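View pics/n2.png

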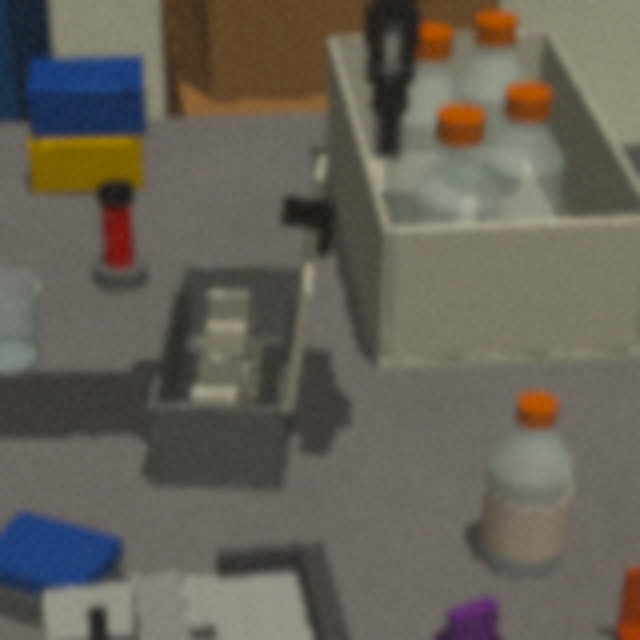

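>>> move_arm(moves=[[0, -1, 40, 0], [0, -1, 70, 0], [0, -1, 95, 0], [0, -1, 110, 0], [0, -1, 113, 0], [0, -1, 113, 0]])

```text
time_s: 41.75
position: [0.6589, 0.1339, 0.1225]
tool_rot: [[-0.989, 0.147, 0.0], [0.147, 0.989, -0.0], [-0.0, -0.0, -1.0]]
ft_force: [-0.4, -0.7, 0.1]
grip_width: -0.0004
```

```bash
python3 - <<'E'
from h2 import *
C=[.546,.2275,-math.radians(8.4)]
goto([*T(C,(.125,-.075,0))[:2],.122],81.6)
crop("side","n3.png",80,240,260,420,4)
D=.037;r=.085
for th in(1.78,1.6,1.4,1.2,1.0,.8,.6,.4,.25,.1,0):
    x=.053-r*math.cos(th)+.008*math.sin(th)+.011; z=.078+r*math.sin(th)+.008*math.cos(th)
    print(th,"local x",round(x*1000,1),"state z",round((z-D)*1000,1), "row: tx",round(125-x*1000,1),"tz",round(122-(z-D)*1000,1))
E
```

```text
t 41.8 pos [0.6589 0.1339 0.1225] yang 81.5 q [  1.  37.  59.  -0.  84. -80.] w -0.0004 F [-0.4 -0.7  0.1]
row [0.4, 1.1, 0.5] spin -0.001
1.78 local x 89.5 state z 122.5 row: tx 35.5 tz -0.5
1.6 local x 74.5 state z 125.7 row: tx 50.5 tz -3.7
1.4 local x 57.4 state z 126.1 row: tx 67.6 tz -4.1
1.2 local x 40.7 state z 123.1 row: tx 84.3 tz -1.1
1.0 local x 24.8 state z 116.8 row: tx 100.2 tz 5.2
0.8 local x 10.5 state z 107.5 row: tx 114.5 tz 14.5
0.6 local x -1.6 state z 95.6 row: tx 126.6 tz 26.4
0.4 local x -11.2 state z 81.5 row: tx 136.2 tz 40.5
0.25 local x -16.4 state z 69.8 row: tx 141.4 tz 52.2
0.1 local x -19.8 state z 57.4 row: tx 144.8 tz 64.6
0 local x -21.0 state z 49.0 row: tx 146.0 tz 73.0
```

View pics/n3.png

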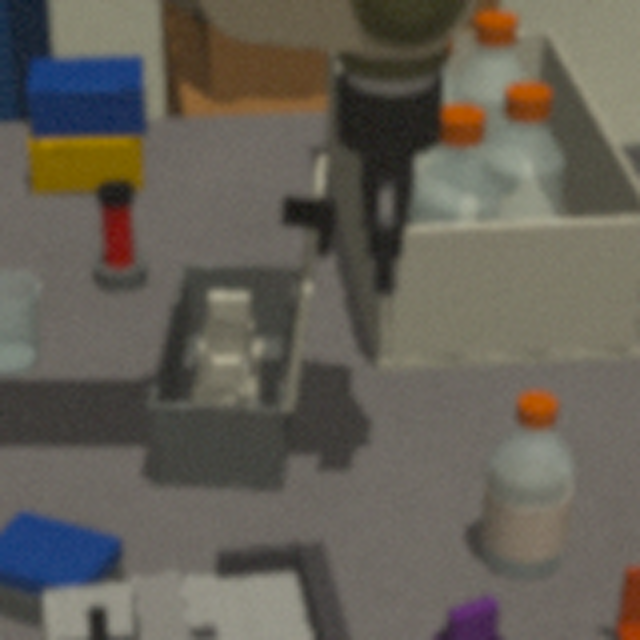

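>>> move_arm(moves=[[15, 0, 0, 0], [30, 0, 0, 0], [40, 0, -1, 0], [50, 0, -2, 0], [59, 0, -3, 0], [68, 0, -3, 0], [68, 0, -3, 0]])

```text
time_s: 42.5
position: [0.5906, 0.145, 0.1255]
tool_rot: [[-0.989, 0.146, -0.001], [0.146, 0.989, 0.0], [0.001, -0.0, -1.0]]
ft_force: [0.3, -0.0, 0.3]
grip_width: -0.0002
```

```bash
python3 - <<'E'
from h2 import *
C=[.546,.2275,-math.radians(8.4)]
goto([*T(C,(.125,-.075,0))[:2],.122],81.6)
crop("side","n4.png",80,240,260,420,4)
print(proj("side",(.592,.144,.162)))
E
```

```text
t 42.5 pos [0.5906 0.145  0.1255] yang 81.6 q [  3.  31.  71.   0.  79. -79.] w -0.0002 F [ 0.3 -0.   0.3]
row [-68.9, 0.1, 3.4] spin 0.0
[152.22280386 333.07868711]
```

View pics/n4.png

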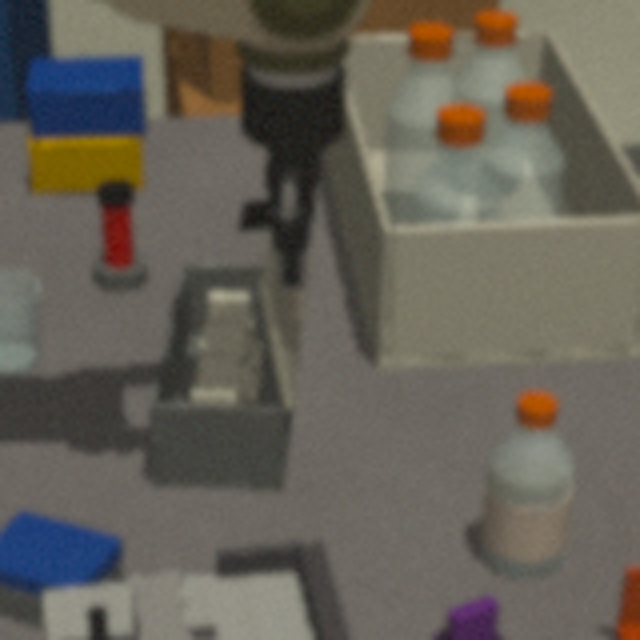

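>>> move_arm(moves=[[8, 0, 1, 0], [16, 0, 3, 0], [24, 0, 6, 0], [32, 0, 9, 0], [39, 0, 13, 0], [46, 0, 18, 0], [53, 0, 24, 0], [58, 0, 30, 0], [63, 0, 37, 0], [68, 0, 44, 0], [68, 0, 44, 0]])

```text
time_s: 43.65
position: [0.5231, 0.1547, 0.0798]
tool_rot: [[-0.989, 0.146, -0.003], [0.146, 0.989, -0.0], [0.003, -0.001, -1.0]]
ft_force: [-0.1, 0.4, -0.2]
grip_width: 0.0003
```

```bash
python3 - <<'E'
from h2 import *
C=[.546,.2275,-math.radians(8.4)]
goto([*T(C,(-.021,-.075,0))[:2],.049],81.6)
crop("side","n5.png",80,240,260,420,4)
E
```

```text
t 43.6 pos [0.5231 0.1547 0.0798] yang 81.6 q [  4.  28.  85.  -0.  68. -78.] w 0.0003 F [-0.1  0.4 -0.2]
row [8.9, 0.4, 30.8] spin -0.0
```

View pics/n5.png

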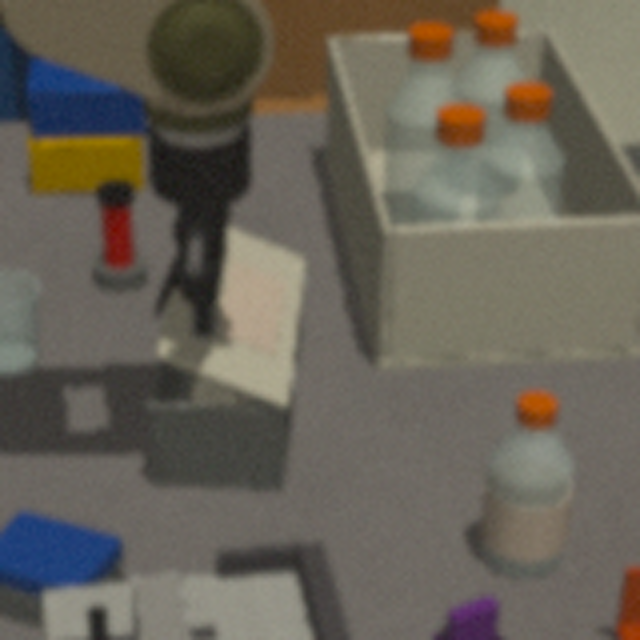

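>>> move_arm(moves=[[3, 0, 6, 0], [5, 0, 12, 0], [7, 0, 18, 0], [8, 0, 23, 0], [9, 0, 27, 0], [9, 0, 30, 0], [9, 0, 30, 0]])

```text
time_s: 44.4
position: [0.5153, 0.1559, 0.0506]
tool_rot: [[-0.989, 0.146, -0.001], [0.146, 0.989, -0.0], [0.001, -0.0, -1.0]]
ft_force: [-0.0, 0.2, -0.4]
grip_width: -0.0
```

```bash
python3 - <<'E'
from h2 import *
C=[.546,.2275,-math.radians(8.4)]
goto([*T(C,(-.035,-.06,0))[:2],.049],81.6)
crop("side","n6.png",80,240,260,420,4)
E
```

```text
t 44.4 pos [0.5153 0.1559 0.0506] yang 81.6 q [  4.  29.  88.  -0.  63. -77.] w -0.0 F [-0.   0.2 -0.4]
row [15.1, 15.3, 1.7] spin -0.0
```

View pics/n6.png

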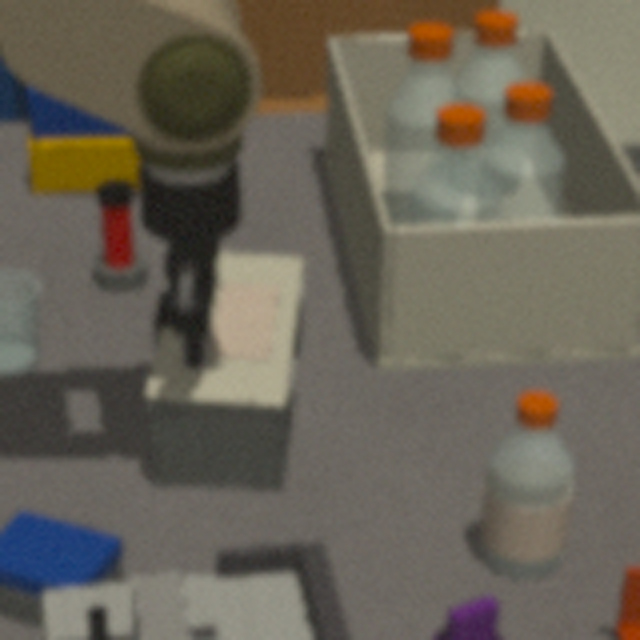

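Lid is almost down. Press gently to full closure.

>>> move_arm(moves=[[0, 0, 2, 0], [0, 0, 4, 0], [0, 0, 4, 0]])

```text
time_s: 44.75
position: [0.5155, 0.156, 0.0473]
tool_rot: [[-0.989, 0.146, 0.0], [0.146, 0.989, 0.0], [-0.0, 0.0, -1.0]]
ft_force: [-2.1, 0.2, 3.7]
grip_width: -0.0
```

>>> move_arm(moves=[[0, 0, 2, 0], [0, 0, 3, 0], [0, 0, 3, 0]])

```text
time_s: 45.05
position: [0.5157, 0.156, 0.047]
tool_rot: [[-0.989, 0.146, 0.003], [0.146, 0.989, -0.0], [-0.003, 0.0, -1.0]]
ft_force: [-10.7, -1.1, 29.2]
grip_width: 0.0
```

>>> move_arm(moves=[[0, 0, -10, 0], [0, 0, -40, 0], [0, -40, -80, 0], [0, -90, -100, 0], [0, -140, -100, 0], [0, -160, -100, 0], [0, -160, -100, 0]])

```text
time_s: 45.75
position: [0.4919, -0.0053, 0.1444]
tool_rot: [[-0.989, 0.15, 0.001], [0.15, 0.989, -0.001], [-0.001, -0.001, -1.0]]
ft_force: [-0.7, 0.0, 0.4]
grip_width: 0.0003
```

```bash
python3 - <<'E'
from h2 import *
C=[.546,.2275,-math.radians(8.4)]
goto([*T(C,(-.043,.0,0))[:2],.15],81.6)
t=crop("top","o1.png",130,240,180,320,5);s=crop("side","o2.png",120,220,270,370,6)
for nm in("clip_top","lid_press"):
  for c in("side","top"): print(nm,c,[(np.round(x['point'],1).tolist(),round(x['conf'],2)) for x in env.tip_of(c,nm)])
for dx in(-.05,-.043):print(proj("top",T(C,(dx,0,.097))),proj("side",T(C,(dx,0,.097))))
E
```

```text
t 45.8 pos [ 0.4919 -0.0053  0.1444] yang 81.3 q [-14.  18.  88.  -0.  73. -96.] w 0.0003 F [-0.7  0.   0.4]
row [24.5, 238.1, -5.8] spin -0.004
clip_top side []
clip_top top [([212.5, 228.5], 0.58), ([216.5, 375.7], 0.31)]
lid_press side [([153.1, 308.8], 0.8), ([217.8, 391.2], 0.67)]
lid_press top [([203.7, 209.0], 0.85), ([210.2, 227.7], 0.59)]
[214.48960129 229.79283365] [157.17844565 301.83165282]
[212.06034619 230.29631727] [157.23931212 303.93433965]
```

View pics/o1.png

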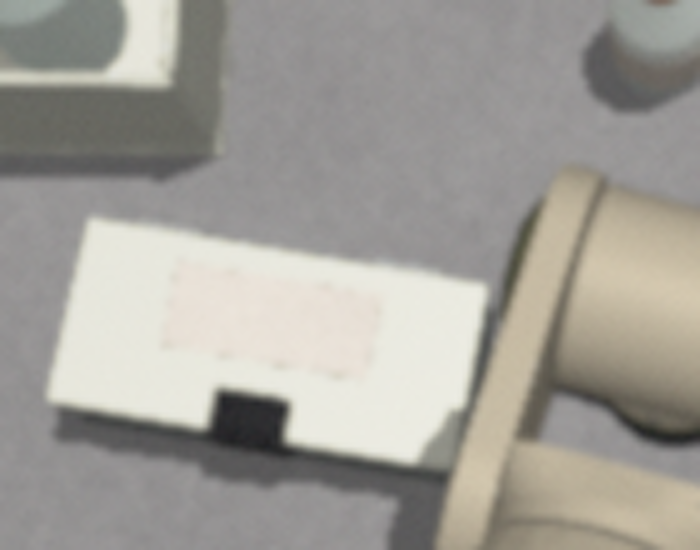

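View pics/o2.png

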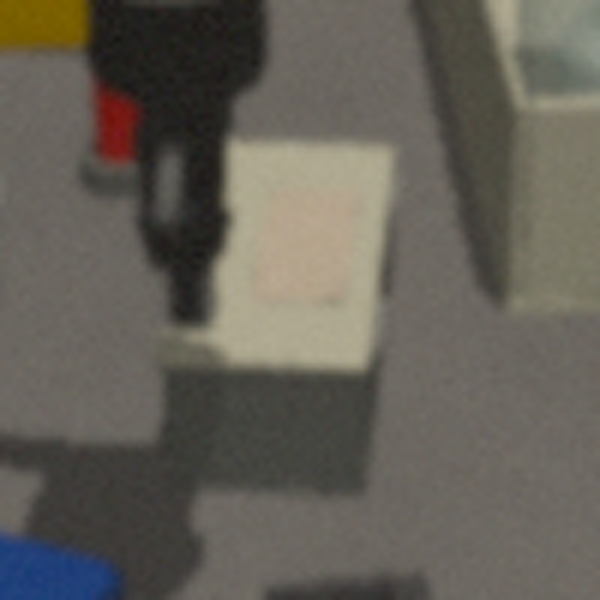

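```bash
python3 - <<'E'
from h2 import *
w,_=solve([("top",px("top",130,180,5,251,416))],[.5,.23],.097); print(w)
goto([w[0],w[1],.10],81.6)
E
```

```text
[0.5013 0.2351 0.097 ]
t 46.0 pos [ 0.4921 -0.0013  0.144 ] yang 81.7 q [-14.  19.  88.   0.  73. -96.] w 0.0 F [ 0.2  0.  -0.5]
row [25.1, 235.3, 44.0] spin 0.001
```

>>> move_arm(moves=[[5, 45, 0, 0], [10, 95, 0, 0], [15, 145, 0, 0], [20, 190, 0, 0], [25, 225, 0, 0], [25, 235, 10, 0], [25, 235, 40, 0], [25, 235, 70, 0], [25, 235, 78, 0], [25, 235, 78, 0]])

```text
time_s: 47.05
position: [0.5012, 0.2335, 0.0652]
tool_rot: [[-0.989, 0.146, -0.002], [0.146, 0.989, -0.001], [0.002, -0.001, -1.0]]
ft_force: [-0.1, 0.3, 0.2]
grip_width: -0.0
```

```bash
python3 - <<'E'
from h2 import *
goto([.5013,.2351,.058],81.6)
crop("side","p1.png",120,220,250,350,6);crop("top","p2.png",130,240,180,320,5)
E
```

```text
t 47.0 pos [0.5012 0.2335 0.0652] yang 81.6 q [ 13.  29.  85.  -0.  66. -69.] w -0.0 F [-0.1  0.3  0.2]
row [0.1, 1.6, 7.2] spin -0.0
```

View pics/p1.png

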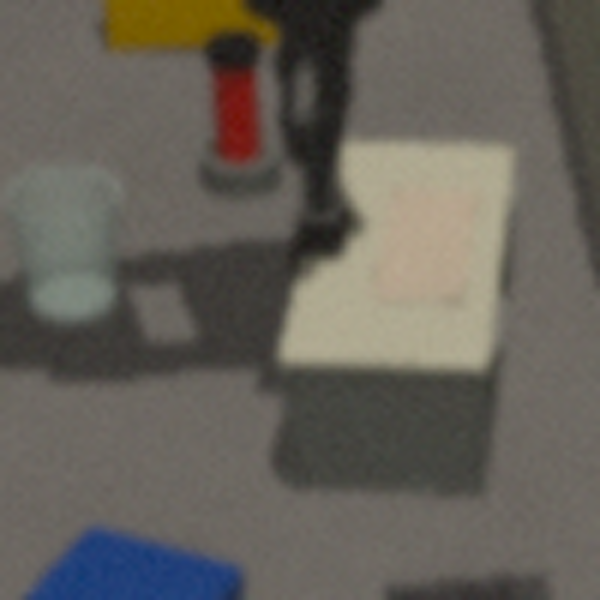

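Finger tip sits right over the clip. Pressing in small steps.

>>> move_arm(moves=[[0, 1, 3, 0], [0, 1, 6, 0], [0, 1, 8, 0], [0, 1, 10, 0], [0, 1, 10, 0]])

```text
time_s: 47.65
position: [0.502, 0.2348, 0.0567]
tool_rot: [[-0.989, 0.146, 0.001], [0.146, 0.989, 0.0], [-0.001, 0.0, -1.0]]
ft_force: [-2.7, -0.9, 6.5]
grip_width: 0.0002
```

>>> move_arm(moves=[[0, 0, 2, 0], [0, 0, 4, 0], [0, 0, 4, 0]])

```text
time_s: 47.95
position: [0.5017, 0.2348, 0.0518]
tool_rot: [[-0.989, 0.146, -0.0], [0.146, 0.989, -0.0], [0.0, -0.0, -1.0]]
ft_force: [-0.0, 1.2, -0.5]
grip_width: -0.0001
```

>>> move_arm(moves=[[0, 0, 1, 0], [0, 0, 2, 0], [0, 0, 2, 0]])

```text
time_s: 48.25
position: [0.5019, 0.2349, 0.0503]
tool_rot: [[-0.989, 0.146, 0.0], [0.146, 0.989, 0.0], [-0.0, 0.0, -1.0]]
ft_force: [-0.9, 0.3, 2.7]
grip_width: 0.0001
```

>>> move_arm(moves=[[0, 0, -30, 0], [0, 0, -80, 0], [0, -40, -125, 0], [0, -80, -150, 0], [0, -120, -150, 0], [0, -120, -150, 0]])

```text
time_s: 48.85
position: [0.4843, 0.1124, 0.2014]
tool_rot: [[-0.989, 0.151, 0.002], [0.151, 0.989, -0.001], [-0.002, -0.001, -1.0]]
ft_force: [-0.5, 1.5, -0.2]
grip_width: -0.0001
```

```bash
python3 - <<'E'
from h2 import *
goto([.442,-.207,.2],3.8)
crop("side","q2.png",120,220,250,350,6);crop("top","q1.png",130,240,180,320,5)
for nm in("jaw_grip",):
  for c in("side","top"): print(nm,c,[(np.round(x['point'],1).tolist(),round(x['conf'],2)) for x in env.tip_of(c,nm)])
E
```

```text
t 48.9 pos [0.4843 0.1124 0.2014] yang 81.3 q [ -1.  16.  82.  -0.  82. -82.] w -0.0001 F [-0.5  1.5 -0.2]
row [-6.3, -322.1, 1.6] spin 1.353
jaw_grip side [([245.9, 283.6], 0.65), ([163.5, 330.1], 0.19)]
jaw_grip top [([239.2, 386.0], 0.86)]
```

View pics/q2.png

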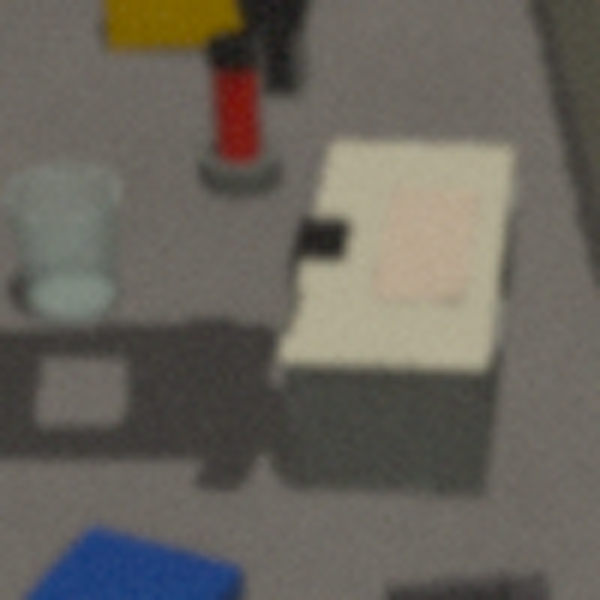

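View pics/q1.png

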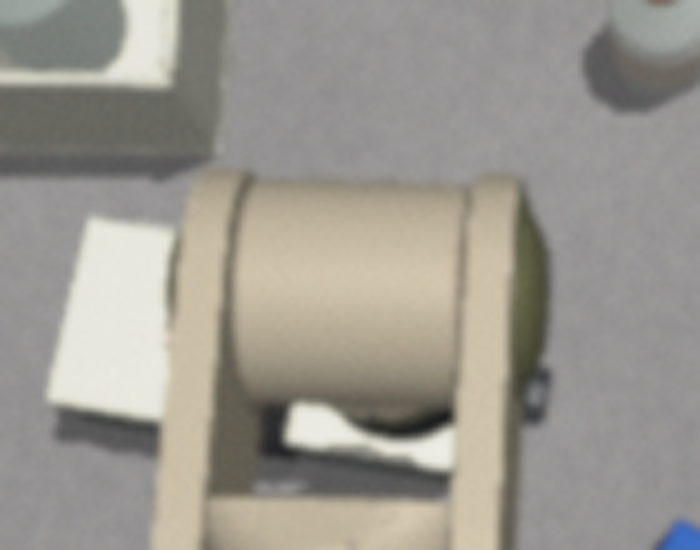

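>>> move_arm(moves=[[0, -45, 0, 0.14], [-1, -90, 0, 0.28], [-2, -135, 0, 0.42], [-3, -180, 0, 0.56], [-4, -225, 0, 0.7], [-5, -270, 0, 0.84], [-6, -310, 0, 0.98], [-6, -322, 0, 1.12], [-6, -322, 0, 1.26], [-6, -322, 0, 1.353], [-6, -322, 0, 1.353], [-6, -322, 0, 1.353], [-6, -322, 0, 1.353]], grip=0.6)

```text
time_s: 50.35
position: [0.4434, -0.2028, 0.2]
tool_rot: [[-0.074, 0.997, -0.0], [0.997, 0.074, 0.0], [0.0, -0.0, -1.0]]
ft_force: [-0.1, -0.3, 0.4]
grip_width: 0.0339
```

```bash
python3 - <<'E'
from h2 import *
goto([.442,-.207,.065],3.5)
crop("side","r1.png",150,310,230,370,5)
E
```

```text
t 50.4 pos [ 0.4434 -0.2028  0.2   ] yang 4.2 q [-39.  15.  83.   0.  82. -43.] w 0.0339 F [-0.1 -0.3  0.4]
row [-4.1, -1.7, 135.0] spin 0.013
```

View pics/r1.png

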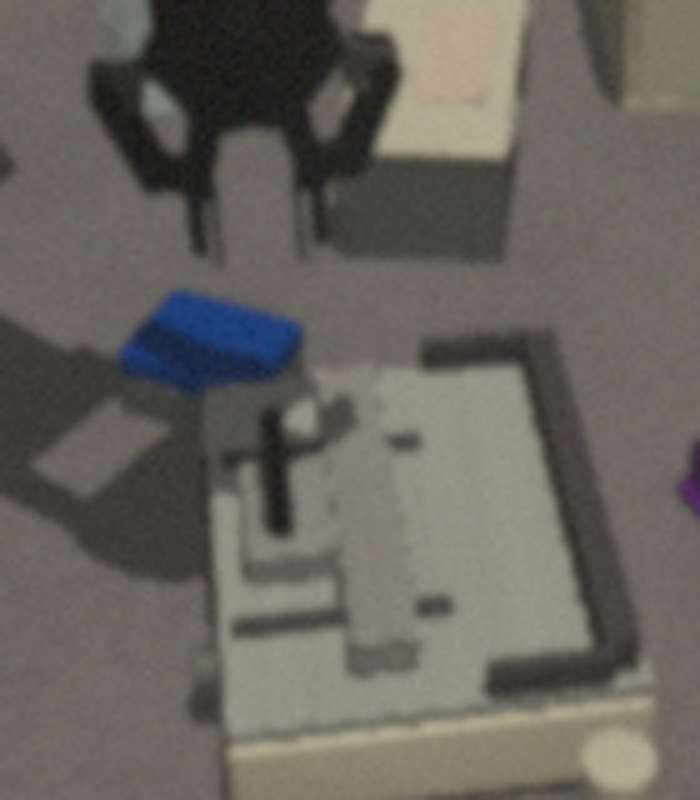

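>>> move_arm(moves=[[-4, -1, 45, 0.013], [-4, -1, 90, 0.013], [-4, -1, 115, 0.013], [-4, -1, 128, 0.013], [-4, -1, 135, 0.013], [-4, -1, 135, 0.013], [-4, -1, 135, 0.013]])

```text
time_s: 51.1
position: [0.4428, -0.2076, 0.0658]
tool_rot: [[-0.058, 0.998, 0.001], [0.998, 0.058, -0.001], [-0.001, 0.001, -1.0]]
ft_force: [0.4, 0.1, 0.2]
grip_width: 0.034
```

>>> move_arm(moves=[[0, 0, 0, 0], [0, 0, 0, 0], [0, 0, 0, 0], [0, 0, 0, 0]], grip=1, grip_force=40)

```text
time_s: 51.5
position: [0.4427, -0.2076, 0.066]
tool_rot: [[-0.059, 0.998, 0.001], [0.998, 0.059, -0.001], [-0.001, 0.001, -1.0]]
ft_force: [-0.8, 0.2, 6.1]
grip_width: 0.0114
```

>>> move_arm(moves=[[0, 6, 0, 0], [0, 12, 0, 0], [0, 18, 0, 0], [0, 24, 0, 0], [0, 30, 0, 0], [0, 36, 0, 0], [0, 42, 0, 0], [0, 48, 0, 0], [0, 53, 0, 0], [0, 55, 0, 0], [0, 55, 0, 0]])

```text
time_s: 52.6
position: [0.4974, -0.2037, 0.066]
tool_rot: [[-0.059, 0.998, 0.0], [0.998, 0.059, -0.0], [-0.0, 0.0, -1.0]]
ft_force: [-1.6, 3.6, 6.6]
grip_width: 0.0115
```

>>> move_arm(moves=[[0, 2, 0, 0], [0, 4, 0, 0], [0, 6, 0, 0], [0, 6, 0, 0]])

```text
time_s: 53.0
position: [0.5015, -0.2034, 0.066]
tool_rot: [[-0.059, 0.998, -0.004], [0.998, 0.059, 0.0], [0.001, -0.004, -1.0]]
ft_force: [-12.1, 1.3, 12.3]
grip_width: 0.0112
```

>>> move_arm(moves=[[0, 2, 0, 0], [0, 3, 0, 0], [0, 3, 0, 0]])

```text
time_s: 53.3
position: [0.5013, -0.2033, 0.066]
tool_rot: [[-0.059, 0.998, -0.011], [0.998, 0.059, 0.001], [0.001, -0.01, -1.0]]
ft_force: [-29.7, 0.0, 20.1]
grip_width: 0.0113
```

>>> move_arm(moves=[[0, -2, 0, 0], [0, -5, 0, 0], [0, -5, 0, 0]])

```text
time_s: 53.6
position: [0.5012, -0.2034, 0.066]
tool_rot: [[-0.059, 0.998, 0.001], [0.998, 0.059, 0.0], [0.0, 0.001, -1.0]]
ft_force: [-3.1, 5.2, 7.7]
grip_width: 0.0111
```

>>> move_arm(moves=[[0, 0, 0, 0], [0, 0, 0, 0], [0, 0, 0, 0], [0, 0, -20, 0], [0, 0, -60, 0], [0, 0, -110, 0], [0, -40, -150, 0], [0, -90, -170, 0], [0, -130, -170, 0], [0, -150, -170, 0], [0, -150, -170, 0]], grip=0.6)

```text
time_s: 54.7
position: [0.3497, -0.2127, 0.2357]
tool_rot: [[-0.056, 0.998, 0.001], [0.998, 0.056, -0.001], [-0.001, 0.0, -1.0]]
ft_force: [0.2, 0.8, 0.8]
grip_width: 0.0343
```

```bash
python3 - <<'E'
from h2 import *
goto([.5,-.2,.2],3.5)
s=crop("side","u1.png",110,310,230,430,4);t=crop("top","u2.png",70,270,0,540,1)
crop("top","u3.png",140,270,180,450,3,t)
print([(c,np.round(env.tip_of(c,"jaw_grip")[0]['point'],1)) for c in("side","top") if env.tip_of(c,"jaw_grip")])
E
```

```text
t 54.7 pos [ 0.3497 -0.2127  0.2357] yang 3.2 q [-48.   5.  89.  -0.  85. -51.] w 0.0343 F [0.2 0.8 0.8]
row [4.3, 150.7, 35.8] spin -0.006
[('side', array([242.2, 308. ])), ('top', array([218.3, 387.6]))]
```

View pics/u1.png

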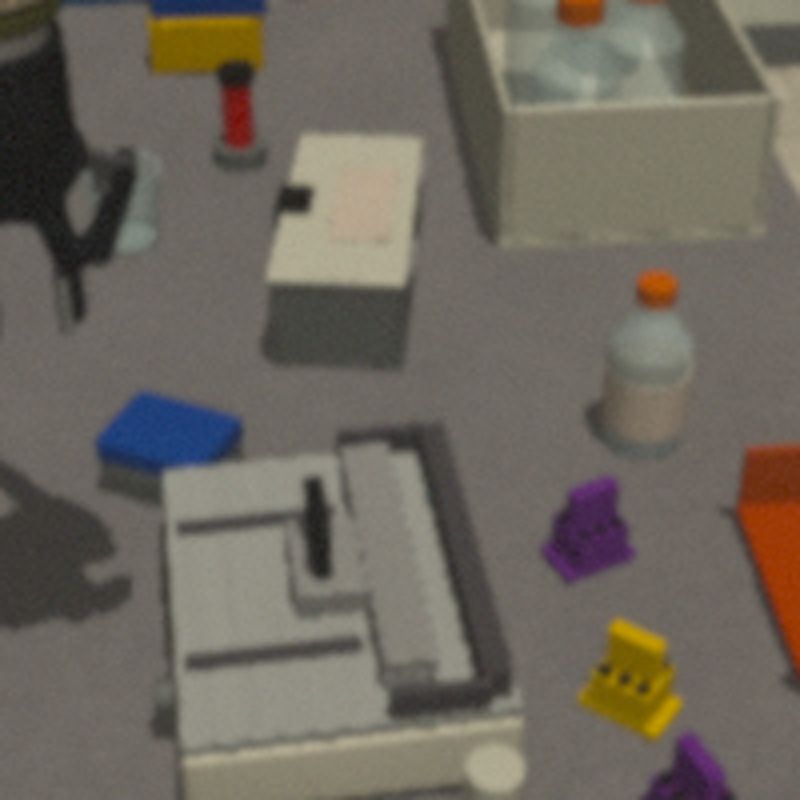

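View pics/u3.png

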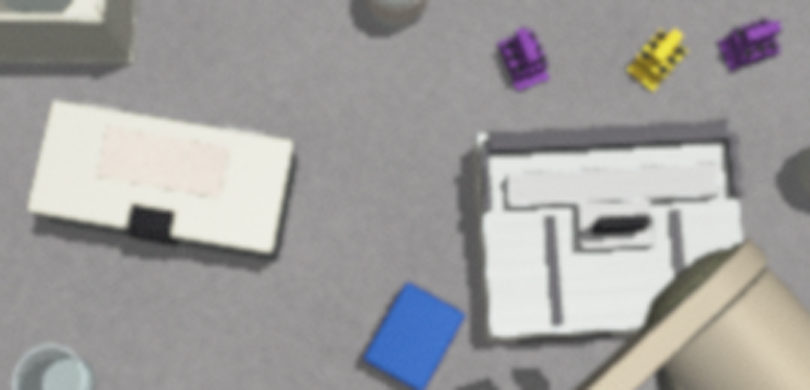

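```bash
python3 - <<'E'
from rig import env
print(env.close_job())
E
```

```text
the job is handed in; nothing more can be done
None
```

The whole job is done in the order asked, and I handed it in at about 55 s of the 208 s allowed.

- **Racks:** I pulled the shaker's jaw to its open stop, lifted out all four white racks and stood them upright in the carrier. A top picture taken before the lid moved showed all four upright and evenly spaced.
- **Lid:** I pushed it shut from behind and pressed it down until it stopped firmly, at about 29 N.
- **Clip:** It resisted at about 6.5 N, then the force dropped to zero. The finger touched it again about 6 mm lower, so it snapped down. In the last pictures it looks flat, but they are too coarse to confirm that on their own.
- **Jaw:** I pushed it back about 59 mm until it stopped at about 30 N. The last pictures show it home on the empty shaker.
- **Bystanders:** As far as the last pictures show, nothing else on the bench had moved. The arm ended clear of everything.

**Disagreement:** The real fingertips were 37–39 mm higher than the reported tool position. The side camera and two contacts (the jaw plate and the lid) agreed on this. My first two grips on the jaw plate were therefore too high: the first closed on nothing, and I reopened and lowered after the second. I corrected for the offset in every later move.

**Carrier fit:** My estimate of the carrier's position was only good to about 2 image pixels, roughly 5 mm. All four racks still went in without contact.

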